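Clip up a salvaged coolant manifold and slide it to the label place

TASK

Slide the aluminium coolant manifold along the bench until its long far edge sits flat against the steel stop, between the red ticks. While it stands there, press every horseshoe clip from the mat fully home, level, in a coupling groove of its own, pushing it in from the robot's side towards the stop. Then slide the manifold, clips on, to the label printer and leave it square inside the yellow outline; never lift or tip it, and leave the label roll and the tub where they are.

Things in the scene. Friction and masses are not known exactly. Their poses are not given: they have to be found in the camera images.
- manifold: cast aluminium coolant manifold, 0.7 to 1 kg, loose, sliding easily (friction about 0.35): flange 100 mm (x) by 220 mm (y) by 8 mm, body 64 by 196 mm up to 32 mm height; on it three upright couplings in a row, 76 mm apart along y, the middle one at the centre. Origin: centre of the underside. x is its short axis (away from the robot), y its long axis
- head (a point): centre of the top of the blue square cap head on the manifold's middle coupling, 92 mm above the underside; axes as the manifold's. Each coupling has such a head: 30 by 30 mm, sides along x and y, from 66 to 92 mm above the underside, over a black collar of 40 mm diameter; it can be gripped from above to slide the manifold
- groove_1 (a point): centre of the first coupling groove, on the coupling's upright axis, 51 mm above the manifold's underside, at y -76 mm in its frame; axes as the manifold's: a brass neck 30 mm in diameter, 9 mm high, between two 40 mm collars bevelled to lead a clip in. The solid top is 19 mm lower. A clip is home when level with its origin at this point
- groove_2 (a point): centre of the middle coupling groove, on the coupling's upright axis, 51 mm above the manifold's underside, at y 0 mm in its frame; axes as the manifold's: a brass neck 30 mm in diameter, 9 mm high, between two 40 mm collars bevelled to lead a clip in. The solid top is 19 mm lower. A clip is home when level with its origin at this point
- groove_3 (a point): centre of the last coupling groove, on the coupling's upright axis, 51 mm above the manifold's underside, at y 76 mm in its frame; axes as the manifold's: a brass neck 30 mm in diameter, 9 mm high, between two 40 mm collars bevelled to lead a clip in. The solid top is 19 mm lower. A clip is home when level with its origin at this point
- clip_a: horseshoe spring clip, 70 g: two curved steel jaws (6 mm wire, round opening 30 mm, 43 mm across) on an orange upright tab. Origin: centre of the opening at mid-thickness (3 mm above what it lies on). +x points out of the mouth; jaw tips end 24 mm ahead. The jaws are 21 mm apart at the mouth and spring open: pushing one on takes about 10 N, then it snaps. May be absent
- clip_b: horseshoe spring clip, 70 g: two curved steel jaws (6 mm wire, round opening 30 mm, 43 mm across) on an orange upright tab. Origin: centre of the opening at mid-thickness (3 mm above what it lies on). +x points out of the mouth; jaw tips end 24 mm ahead. The jaws are 21 mm apart at the mouth and spring open: pushing one on takes about 10 N, then it snaps. May be absent
- clip_c: horseshoe spring clip, 70 g: two curved steel jaws (6 mm wire, round opening 30 mm, 43 mm across) on an orange upright tab. Origin: centre of the opening at mid-thickness (3 mm above what it lies on). +x points out of the mouth; jaw tips end 24 mm ahead. The jaws are 21 mm apart at the mouth and spring open: pushing one on takes about 10 N, then it snaps. May be absent
- clip_a_tab (a point): centre of the orange tab of clip_a: a block 16 mm (x) by 26 mm (y) by 30 mm (z), 38 mm behind the clip's origin (along its -x) and 12 mm above it; it reaches from 3 mm below the clip's origin to 27 mm above. Pinch it from above across the 26 mm. Axes as the clip's. Absent with its clip
- clip_b_tab (a point): centre of the orange tab of clip_b: a block 16 mm (x) by 26 mm (y) by 30 mm (z), 38 mm behind the clip's origin (along its -x) and 12 mm above it; it reaches from 3 mm below the clip's origin to 27 mm above. Pinch it from above across the 26 mm. Axes as the clip's. Absent with its clip
- clip_c_tab (a point): centre of the orange tab of clip_c: a block 16 mm (x) by 26 mm (y) by 30 mm (z), 38 mm behind the clip's origin (along its -x) and 12 mm above it; it reaches from 3 mm below the clip's origin to 27 mm above. Pinch it from above across the 26 mm. Axes as the clip's. Absent with its clip
- stop: fixed steel angle: upright plate 200 mm long (along its y), 45 mm high, 6 mm thick; red ticks on the bench, 226 mm apart, mark the place before it. Origin: on the bench where the centre of the manifold's underside comes when it lies flat against the plate midway between the ticks. +x points square into the plate, whose near face is 50 mm ahead of the origin
- label_place: fixed label place: yellow outline painted on the bench (inside 130 mm along its x, 250 mm along its y); origin at its centre on the bench, where the manifold's origin shall end, long axis along y. A black label printer, 220 by 190 mm, 135 mm high, stands on the +x side, its near face 160 mm from the origin
- mat: thin flat black rubber mat, 125 mm by 290 mm, on which the clips lie side by side about 80 mm apart (when only two are there, one groove stays empty); origin at bench level, 10 mm from its centre
- roll: bystander: white label roll lying flat, 90 mm in diameter, 55 mm high; origin at the centre of its underside. Leave it
- tub: bystander: white tub with red lid, 96 mm in diameter, 72 mm high; origin at the centre of its underside. Leave it
Mind the look-alikes: they are no part of the job. Leave any turquoise or white look-alike of the clip_c alone.

How it is judged:
By the outcome, as a careful person would: the job done as asked, in the order asked, and still so for the second after the job is handed in, with the robot touching nothing.
Of clip_a, clip_b, clip_c only 2 to 3 are there at a start; the rules pass over those that are not, and their reading is None.
At some moment in a run one of clip_a, clip_b, clip_c, manifold may be knocked a few centimetres aside while the robot is not near it.
It also fails if it takes over 210 s, if anything falls off the work surface, if the arm or the gripper's body presses on something with over 40 N, if the wrist force passes 120 N, or if a joint passes its speed limit or range.

ROBOT

A 6-joint arm with a two-finger parallel gripper is mounted at the origin on the work surface. World frame = base frame: x ahead of the robot, y to its left, z up, the work surface at z = 0. Lengths are in m, angles in rad, forces in N, time in s.
With the tool pointing down it reaches from about 0.3 to 0.875 m from the base axis. Payload 4.2 kg.
Tool frame: the origin (TCP) lies on the centre line of the jaws, within the pads' length; the fingertips stand 11 mm ahead of it and the grasp point (between the pads) lies 8 mm behind it; z points along the fingers, y is the line along which they close (so a half turn about z gives the same grasp; the last joint's range is limited). The gripper opens to 85 mm and grips with 20 to 120 N. Pads are 22 mm wide; open, the fingers measure 114 mm over their backs; the gripper's body (76 mm by 85 mm) begins 54 mm behind the grasp point. The pads swing forward as they close: fully open they stand 13 mm farther back than shut.
Start: joints at [-0.02, 0.32, 1.565, -0, 1.257, -0.02], TCP at [0.575, 0, 0.242] pointing down, gripper open.
Joint ranges: [-3.11, 3.11], [-0.84, 2.01], [0.21, 2.61], [-1.34, 4.49], [0.05, 2.63], [-2.56, 2.56]. Speed limits (rad/s): [2.57, 2.57, 3.14, 3.14, 3.14, 3.14].

INTERFACE

Orientations are given as [roll, pitch, yaw] about the fixed x, y, z axes, in that order (R = Rz(yaw) Ry(pitch) Rx(roll)).
In Python, from cell import r gives the robot as it stands.
- The arm moves only by the tool carry_out, never from a script. Its argument "targets" is a list of rows, each an object of numbers: "x", "y", "z": the shift along the world's x, y, z in m; "wx", "wy", "wz": the turn, a rotation vector about the world's x, y, z in rad; "gripper": the finger opening in m, from 0 to 0.0854. A call has 1 to 20 rows; each row shifts and turns the commanded pose from where the row before left it; what a row does not reach is not made up. A row lasts 1/8 s, in which the tool goes at most 62.5 mm and 10.7 degrees, less where a joint would pass 70% of its speed; a pose out of reach is approached as far as the arm can. A call with a gripper value outside its range is refused whole. The fingers move at their own pace and stop on an object; "grip_force" is the grip in N (left out, the last holds). Time passes only in rows, so rows that do not move let the fingers close. It gives the time, the measured TCP pose, the force, the opening and the grip force at its end, in the units of the state.
- r.read_state(): the state, without advancing time (a new reading comes with each control period).
- r.get_image(name): name is "scene" or "side" or "wrist"; returns a dict with "color" (384x512x3 uint8, red, green, blue), "fx", "fy", "cx", "cy" (pixels), "pose" (4x4, takes a point from camera to world coordinates). Camera axes: x right, y up, looking along -z (the intrinsics and any distortion apply to the point x, -y, -z); pixel columns grow to the right and rows downward; lengths in m; the calibration is good to about 2 mm. A picture is of the moment at which its call begins. There is no depth.
- r.close_job(): hands the job in; it is judged then, once.
The state is a dict: "clock": time; "joints": joint angles; "dq": joint speeds; "effort": joint torques, N m; "position": TCP position; "tool_rot": TCP orientation; "ft_force": force on the tool from outside, world axes, zero at the start; "torque": the same for the moment, N m; "gripper_width": finger opening in m; "finger_force": force on a finger pad.
Only numpy, scipy, OpenCV 4.12 (cv2) and the standard library are available. Lean on these libraries where they do the work, as an engineer would, in place of code of your own. Each camera call takes 0.05 s, during which the arm holds its last target. There are 200 camera calls.

## Working session

There is one attempt and no reset: what is moved stays moved. The work goes in short steps, Python scripts to look and compute and a tool call to move; the robot and the scene stay as the last step left them, time stands still between calls to the robot, and variables do not carry over. Pictures are saved under pics/ and viewed, at most 14 in all, crops included, and the job is handed in when it is done.

Besides the shell and the picture viewer there is one more tool, called by a JSON object that holds its "api" and its "payload". carry_out: Moves the arm, as the interface text tells. Its arguments: {"type":"object","properties":{"targets":{"type":"array"},"grip_force":{"type":"number"}},"required":["targets"]}

```bash
ls; mkdir -p pics; cat > h.py <<'E'
import numpy as np, cv2
from cell import r
def snap(name,fn=None):
    im=r.get_image(name)
    if fn: cv2.imwrite('pics/'+fn,im['color'][:,:,::-1])
    return im
def ray(im,u,v):
    d=np.array([(u-im['cx'])/im['fx'],-(v-im['cy'])/im['fy'],-1.])
    P=np.array(im['pose']); return P[:3,3],P[:3,:3]@d
def onz(im,u,v,z):
    o,d=ray(im,u,v); return o+d*(z-o[2])/d[2]
def proj(im,p):
    P=np.array(im['pose']); c=P[:3,:3].T@(np.array(p)-P[:3,3])
    return np.array([im['cx']+im['fx']*c[0]/-c[2], im['cy']+im['fy']*c[1]/c[2]])
def tri(a,b):
    A=np.zeros((3,3));y=np.zeros(3)
    for im,u,v in (a,b):
        o,d=ray(im,u,v);d=d/np.linalg.norm(d);M=np.eye(3)-np.outer(d,d);A+=M;y+=M@o
    return np.linalg.solve(A,y)
E
python3 - <<'E'
from h import *
for n in('scene','side','wrist'):
    im=snap(n); cv2.imwrite(f'pics/{n}0.png',im['color'][:,:,::-1])
    print(n,{k:(v if k!='pose' else np.round(v,3).tolist()) for k,v in im.items() if k!='color'})
a,b,c=[cv2.imread(f'pics/{n}0.png') for n in('scene','side','wrist')]
cv2.imwrite('pics/s0.png',cv2.resize(a,(800,600),interpolation=2));cv2.imwrite('pics/d0.png',cv2.resize(b,(800,600),interpolation=2))
print(r.read_state())
E
```

```text
pics
scene {'fx': 408.61092354123025, 'fy': 408.61092354123025, 'cx': 258.44078334093626, 'cy': 190.70779667068683, 'pose': [[0.792, -0.431, 0.432, 0.967], [0.61, 0.569, -0.551, -0.519], [-0.009, 0.7, 0.714, 0.863], [0.0, 0.0, 0.0, 1.0]]}
side {'fx': 433.63908168409375, 'fy': 433.63908168409375, 'cx': 253.0592110490268, 'cy': 197.8459851544956, 'pose': [[-0.883, 0.323, -0.339, 0.12], [-0.469, -0.621, 0.628, 0.784], [-0.007, 0.714, 0.7, 0.887], [0.0, 0.0, 0.0, 1.0]]}
wrist {'fx': 316.47664294170414, 'fy': 316.47664294170414, 'cx': 255.90462759499536, 'cy': 186.4871312382269, 'pose': [[1.0, -0.001, 0.0, 0.574], [0.001, 0.966, 0.26, 0.066], [-0.001, -0.26, 0.966, 0.373], [0.0, 0.0, 0.0, 1.0]]}
{'clock': 0.15, 'joints': array([-2.00037791e-02,  3.20134974e-01,  1.56537505e+00,  1.80802754e-05,
        1.25736780e+00, -2.00379826e-02]), 'dq': array([-1.57980123e-03, -1.83151610e-03, -3.14702546e-03,  5.20156979e-05,
       -5.77635155e-05, -5.46572381e-04]), 'effort': array([-9.13009580e-05, -4.15840280e+01, -2.34345907e+01, -1.12702321e-04,
        5.94026569e-03, -2.51738534e-06]), 'position': array([5.74675106e-01, 1.03802408e-05, 2.41690390e-01]), 'tool_rot': array([-3.14030808e+00, -4.29394122e-05,  1.57082492e+00]), 'ft_force': array([-0.27788615, -0.27632501, -0.04438373]), 'torque': array([ 0.06531125, -0.02436529, -0.03150984]), 'finger_force': 0.0, 'gripper_width': 0.08519218904575898}
```

View pics/s0.png

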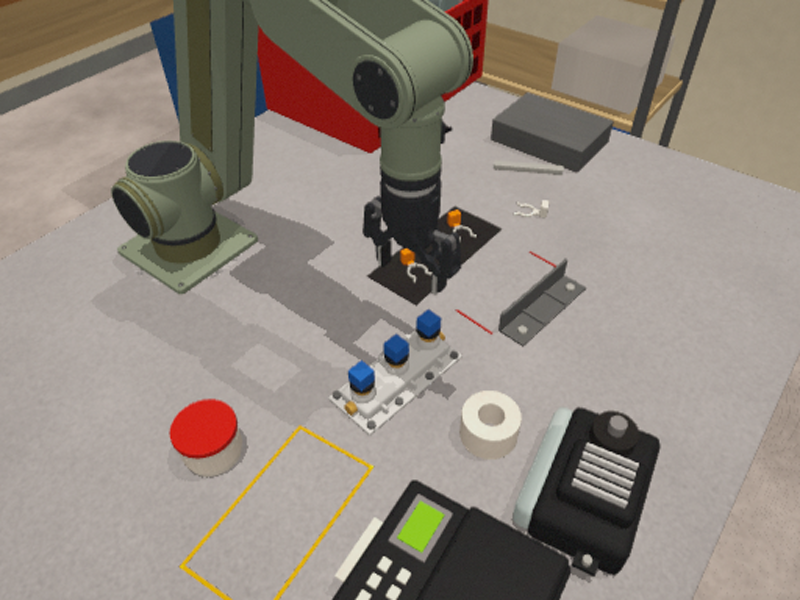

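View pics/d0.png

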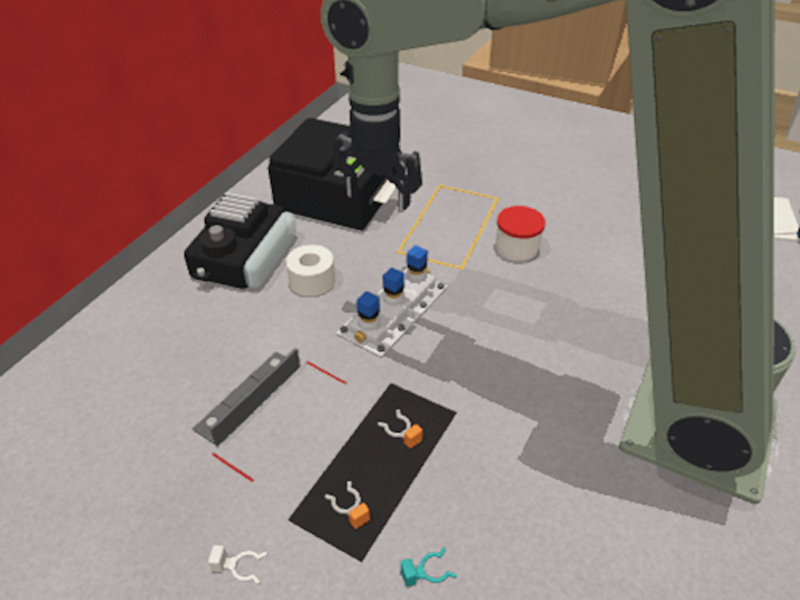

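The scene view shows the manifold at (395,370), the stop at (540,305), the yellow outline at (280,510), the roll at (490,423) and the tub at (205,435). In the side view the mat holds two orange clips, with tabs at (413,436) and (359,516). The white clip at (235,563) and the turquoise one at (428,568) lie off the mat. They are look-alikes, so I leave them alone.

```bash
cat >> h.py <<'E'
def blobs(im,kind,amin=25):
    h=cv2.cvtColor(im['color'],cv2.COLOR_RGB2HSV).astype(int);H,S,V=h[...,0],h[...,1],h[...,2]
    m={'blue':(H>100)&(H<130)&(S>140)&(V>50),'orange':(H>7)&(H<18)&(S>190)&(V>120),'red':((H<6)|(H>174))&(S>130)&(V>110),'yellow':(H>19)&(H<28)&(S>150)&(V>150)}[kind].astype(np.uint8)
    n,l,s,c=cv2.connectedComponentsWithStats(m)
    return [(np.round(c[i],1).tolist(),s[i].tolist(),l==i) for i in range(1,n) if s[i][4]>=amin]
E
python3 - <<'E'
from h import *
for n in('scene','side','wrist'):
    im=snap(n)
    for k in('blue','orange','red','yellow'):
        for c,s,_ in blobs(im,k,15):
            print(n,k,c,s,np.round(onz(im,*c,{'blue':.079,'orange':.015}.get(k,0)),3)[:2])
E
```

```text
scene blue [106.7, 33.2] [97, 10, 17, 64, 490] [-0.621  0.448]
scene blue [165.8, 61.3] [163, 43, 8, 31, 121] [-0.23   0.429]
scene blue [273.8, 206.7] [267, 199, 15, 17, 180] [0.559 0.064]
scene blue [253.1, 222.9] [246, 215, 15, 17, 191] [ 0.55  -0.011]
scene blue [230.7, 240.1] [223, 231, 16, 20, 209] [ 0.54  -0.086]
scene orange [290.5, 139.5] [287, 134, 8, 11, 67] [0.393 0.388]
scene orange [260.2, 163.8] [256, 159, 9, 11, 64] [0.386 0.232]
scene red [301.0, 22.9] [283, 0, 29, 64, 440] [-0.097  1.194]
scene red [198.3, 63.0] [165, 18, 79, 80, 2448] [-0.228  0.598]
scene red [303.4, 205.8] [293, 199, 22, 15, 29] [0.583 0.177]
scene red [129.9, 274.0] [109, 256, 43, 37, 1249] [ 0.367 -0.273]
scene yellow [177.4, 331.0] [115, 273, 124, 111, 703] [ 0.567 -0.306]
side blue [266.5, 164.5] [261, 158, 12, 15, 136] [ 0.543 -0.081]
side blue [251.2, 179.0] [245, 172, 13, 15, 148] [ 0.552 -0.006]
side blue [235.2, 194.7] [229, 187, 14, 16, 162] [0.561 0.07 ]
side orange [263.9, 281.2] [259, 276, 11, 11, 67] [0.386 0.242]
side orange [229.7, 332.3] [224, 327, 12, 11, 70] [0.392 0.395]
side red [83.9, 77.1] [0, 0, 215, 221, 29172] [ 1.5   -0.318]
side red [333.1, 141.7] [318, 132, 31, 20, 494] [ 0.439 -0.375]
side red [208.5, 238.1] [197, 232, 24, 13, 24] [0.584 0.178]
side red [148.9, 298.9] [136, 290, 26, 18, 41] [0.609 0.403]
side yellow [298.9, 163.4] [293, 154, 12, 18, 20] [ 0.495 -0.218]
wrist blue [223.9, 258.8] [210, 245, 29, 26, 483] [ 0.541 -0.09 ]
```

View pics/wrist0.png

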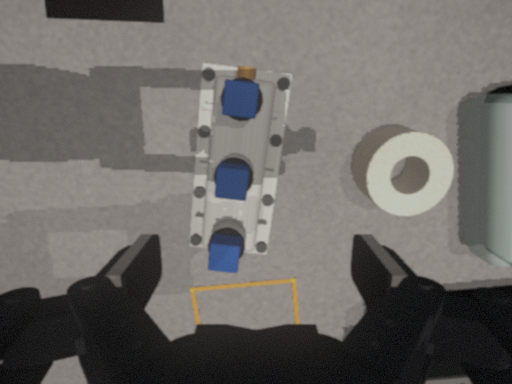

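The wrist view confirms the manifold at (233,180), yawed about -7°, with the roll at (408,173). Next I look at the stop and mat from above, then at the label place.

{"api": "carry_out", "payload": {"targets": [{"x": -0.01,"y": 0.05,"z": 0.015},{"x": -0.01,"y": 0.05,"z": 0.015},{"x": -0.01,"y": 0.05,"z": 0.015},{"x": -0.01,"y": 0.05,"z": 0.015},{"x": -0.01,"y": 0.05,"z": 0.015},{"y": 0.05},{"y": 0.01},{"y": 0}]}}

```text
invalid input
```

```bash
python3 - <<'E'
from h import *
import pickle
im=snap('wrist','w1.png');pickle.dump(im,open('w1.pkl','wb'))
sc=snap('scene');sd=snap('side')
for n,i in(('w',im),('sc',sc),('sd',sd)):
  for k in('blue','orange','red','yellow'):
    for c,s,m in blobs(i,k,15):
        print(n,k,c,s,np.round(onz(i,*c,{'blue':.079,'orange':.015}.get(k,0)),4)[:2])
cv2.imwrite('pics/w1b.png',cv2.resize(cv2.imread('pics/w1.png'),(800,600),interpolation=2))
E
```

```text
w blue [224.0, 258.8] [210, 246, 29, 25, 489] [ 0.5414 -0.0906]
sc blue [106.7, 33.1] [97, 10, 17, 64, 488] [-0.6213  0.4489]
sc blue [165.7, 61.5] [163, 43, 8, 31, 120] [-0.2291  0.4281]
sc blue [273.8, 206.7] [267, 199, 15, 17, 180] [0.5591 0.0644]
sc blue [253.0, 222.9] [246, 215, 15, 17, 190] [ 0.5499 -0.011 ]
sc blue [230.7, 240.1] [223, 231, 16, 20, 208] [ 0.5404 -0.0857]
sc orange [290.5, 139.5] [287, 134, 8, 11, 68] [0.3931 0.3879]
sc orange [260.2, 163.9] [256, 159, 9, 11, 63] [0.3865 0.2314]
sc red [301.0, 23.4] [283, 0, 29, 64, 445] [-0.0937  1.1896]
sc red [198.4, 63.0] [165, 18, 79, 80, 2463] [-0.2273  0.5983]
sc red [303.4, 205.8] [293, 199, 22, 15, 29] [0.5833 0.177 ]
sc red [129.9, 274.0] [109, 256, 43, 37, 1249] [ 0.3668 -0.2733]
sc yellow [224.4, 259.9] [222, 258, 6, 5, 15] [ 0.5255 -0.0998]
sc yellow [177.1, 331.1] [115, 273, 124, 111, 701] [ 0.5665 -0.3069]
sd blue [266.5, 164.6] [261, 158, 12, 15, 137] [ 0.5423 -0.0808]
sd blue [251.2, 179.0] [245, 172, 13, 15, 148] [ 0.5522 -0.0056]
sd blue [235.2, 194.7] [229, 187, 14, 16, 162] [0.5606 0.0699]
sd orange [264.0, 281.0] [259, 276, 11, 10, 67] [0.3862 0.241 ]
sd orange [229.7, 332.3] [224, 327, 12, 11, 67] [0.3919 0.3952]
sd red [83.9, 77.1] [0, 0, 215, 221, 29174] [ 1.4996 -0.3176]
sd red [333.1, 141.7] [318, 132, 31, 20, 494] [ 0.4385 -0.3752]
sd red [208.5, 238.1] [197, 232, 24, 13, 24] [0.5843 0.1783]
sd red [148.9, 298.9] [136, 290, 26, 18, 41] [0.6092 0.4033]
sd yellow [298.9, 163.4] [293, 154, 12, 18, 20] [ 0.4948 -0.2181]
```

View pics/w1b.png

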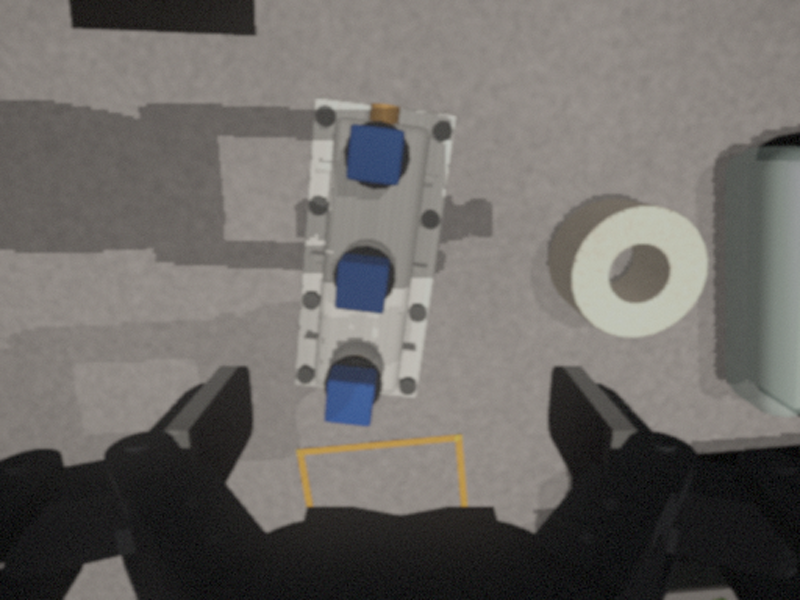

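The move was refused: the arm stayed put, and this picture matches the earlier wrist view. I retry with every key given in each row.

{"api": "carry_out", "payload": {"targets": [{"x": -0.01,"y": 0.05,"z": 0.015,"wx": 0,"wy": 0,"wz": 0,"gripper": 0.085},{"x": -0.01,"y": 0.05,"z": 0.015,"wx": 0,"wy": 0,"wz": 0,"gripper": 0.085},{"x": -0.01,"y": 0.05,"z": 0.015,"wx": 0,"wy": 0,"wz": 0,"gripper": 0.085},{"x": -0.01,"y": 0.05,"z": 0.015,"wx": 0,"wy": 0,"wz": 0,"gripper": 0.085},{"x": -0.01,"y": 0.05,"z": 0.015,"wx": 0,"wy": 0,"wz": 0,"gripper": 0.085},{"x": 0,"y": 0.05,"z": 0,"wx": 0,"wy": 0,"wz": 0,"gripper": 0.085},{"x": 0,"y": 0,"z": 0,"wx": 0,"wy": 0,"wz": 0,"gripper": 0.085}], "grip_force": 40}}

```text
clock: 1.32
position: [0.5245, 0.303, 0.3169]
tool_rot: [-3.141, -0.001, 1.575]
ft_force: [0.4, -0.4, 0.2]
gripper_width: 0.085
finger_force: 0.0
```

```bash
python3 - <<'E'
from h import *
import pickle
im=snap('wrist','w2.png');pickle.dump(im,open('w2.pkl','wb'))
for k in('blue','orange','red','yellow'):
    for c,s,m in blobs(im,k,15):
        print(k,c,s,np.round(onz(im,*c,{'blue':.079,'orange':.027}.get(k,0)),4)[:2])
cv2.imwrite('pics/w2b.png',cv2.resize(cv2.imread('pics/w2.png'),(800,600),interpolation=2))
E
```

```text
red [319.4, 75.0] [290, 71, 60, 9, 130] [0.6084 0.4034]
red [295.5, 230.9] [269, 228, 52, 7, 61] [0.5849 0.1784]
```

View pics/w2b.png

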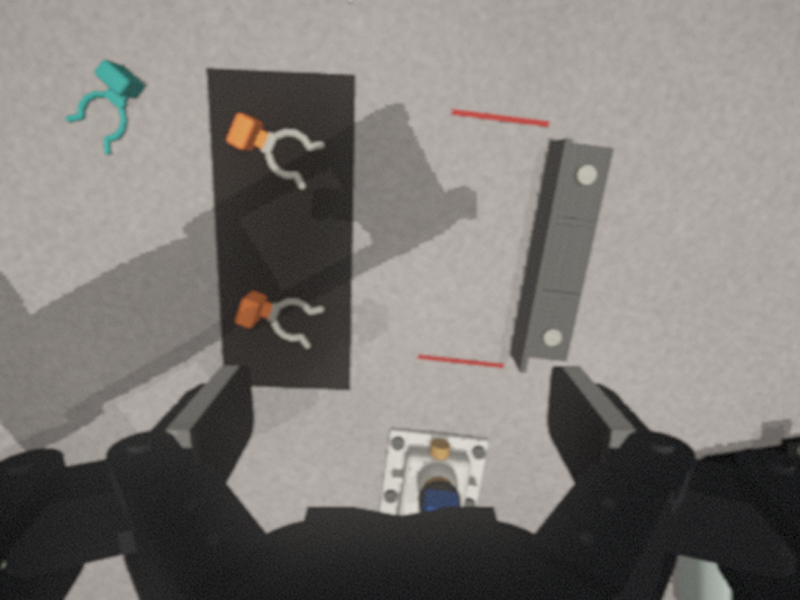

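Wrist view: the mat has two orange clips, tabs at (243,132) and (252,310), mouths towards +x. The turquoise look-alike at (105,100) is off the mat. The ticks are at (500,117) and (460,360), and the near face of the stop plate runs (549,140)–(514,360).

```bash
python3 - <<'E'
from h import *
import pickle
im=pickle.load(open('w2.pkl','rb'))
im1=pickle.load(open('w1.pkl','rb'))
ends=[]
for c,s,m in blobs(im,'red',15):
    v,u=np.nonzero(m); o=np.argsort(u)
    for i in(o[0],o[-1]): print('tick end',np.round(onz(im,u[i],v[i],0),4)[:2])
g=cv2.cvtColor(im['color'],cv2.COLOR_RGB2GRAY)
for v in (110,140,170,200,215): print(v,g[v,325:372].tolist())
sc=.64
for n,i,p in(('clipfar tab top',im,[(243,132)]),):pass
h=cv2.cvtColor(im['color'],cv2.COLOR_RGB2HSV).astype(int)
m=((h[...,0]>5)&(h[...,0]<16)&(h[...,1]>150)).astype(np.uint8)
n,l,s,c=cv2.connectedComponentsWithStats(m)
for i in range(1,n):
    if s[i][4]>40: print(c[i],s[i],np.round(onz(im,*c[i],.02),4))
# yellow corners in w1
ys=blobs(im1,'yellow',15)
for c,s,m in ys: print('yel',c,s); 
pts=np.argwhere(ys[0][2])[:,::-1] if ys else []
for u,v in((298*.64,453*.64),(462*.64,437*.64)): print(onz(im1,u,v,0))
im3=snap('scene')
for u,v in((302,428),(372,466),(182,567)): print('sc yel',onz(im3,u*.64,v*.64,0))
E
```

```text
tick end [0.5688 0.4082]
tick end [0.6485 0.3985]
tick end [0.5445 0.1829]
tick end [0.6226 0.1735]
110 [170, 170, 171, 171, 169, 170, 167, 167, 169, 166, 166, 166, 167, 166, 164, 161, 159, 158, 157, 154, 152, 138, 115, 86, 69, 64, 67, 66, 66, 67, 65, 71, 85, 102, 111, 110, 110, 113, 115, 114, 112, 111, 106, 106, 130, 163, 185]
140 [167, 168, 169, 170, 172, 174, 173, 172, 170, 169, 164, 160, 158, 159, 160, 152, 130, 99, 71, 68, 66, 63, 63, 66, 61, 69, 78, 98, 107, 113, 111, 112, 111, 113, 113, 112, 108, 110, 107, 112, 110, 105, 106, 106, 106, 107, 110]
170 [174, 175, 173, 173, 170, 166, 162, 162, 156, 144, 128, 104, 79, 65, 66, 69, 68, 67, 65, 69, 80, 101, 110, 114, 113, 113, 110, 111, 112, 111, 113, 110, 114, 114, 111, 109, 113, 111, 112, 111, 111, 112, 112, 114, 113, 111, 110]
200 [159, 156, 160, 158, 154, 132, 96, 68, 68, 66, 68, 67, 64, 66, 80, 101, 107, 114, 110, 112, 111, 112, 111, 111, 110, 113, 110, 110, 113, 109, 110, 109, 109, 113, 110, 110, 111, 112, 112, 111, 110, 111, 113, 121, 142, 163, 171]
215 [162, 146, 122, 94, 73, 68, 66, 67, 70, 63, 68, 78, 96, 108, 113, 113, 112, 112, 110, 108, 107, 103, 121, 157, 177, 185, 185, 184, 185, 185, 186, 183, 180, 169, 145, 119, 112, 108, 112, 111, 127, 151, 168, 172, 177, 178, 178]
[156.79301746  84.57605985] [145  72  25  24 401] [0.3955 0.389  0.02  ]
[161.15254237 197.5819209 ] [151 186  22  24 354] [0.3902 0.2366 0.02  ]
[ 0.48696155 -0.17855725  0.        ]
[ 0.62711833 -0.16297854  0.        ]
sc yel [ 4.91604574e-01 -1.77926483e-01 -1.11022302e-16]
sc yel [ 0.6223364  -0.16234683  0.        ]
sc yel [ 0.51557302 -0.43381397  0.        ]
```

```bash
python3 - <<'E'
from h import *
import pickle
im=pickle.load(open('w2.pkl','rb'))
P=np.array([onz(im,u,v,0)[:2] for u,v in((347.4,110),(341.6,140),(336,170),(330.7,200),(327.5,215))])
k=np.polyfit(P[:,1],P[:,0],1);print(k,-np.arctan(k[0]))
T=np.array([onz(im,u,v,.045)[:2] for u,v in((357,110),(351.6,140),(345.5,170),(339.5,200),(337,215))])
k2=np.polyfit(T[:,1],T[:,0],1);print('top',k2,-np.arctan(k2[0]))
for yaw in(-.111,-np.arctan(k[0])):
    ex=np.array([np.cos(yaw),np.sin(yaw)]);ey=np.array([-ex[1],ex[0]])
    m=np.array([.59615,.2908]); 
    for q in(P,T):print(yaw,'face dist',(q-m)@ex)
    o=m+ex*(np.mean((P-m)@ex)-.05); print('stop origin',o)
# clip mouth: tips in view coords/.64 ; measure z=.004
for nm,tips,tab in(('far',((323,145),(302,186)),None),('near',((323,310),(307,346)),None)):
    t=[onz(im,u*.64,v*.64,.004)[:2] for u,v in tips];print(nm,np.round(t,4),np.linalg.norm(t[0]-t[1]))
# steel mask: bright pixels in mat region
h=cv2.cvtColor(im['color'],cv2.COLOR_RGB2HSV).astype(int)
m=((h[...,2]>120)&(h[...,1]<60)).astype(np.uint8)
for nm,(x0,y0,x1,y1) in{'far':(168,78,212,124),'near':(172,186,212,226)}.items():
    v,u=np.nonzero(m[y0:y1,x0:x1]);Q=np.array([onz(im,a+x0,b+y0,.004)[:2] for a,b in zip(u,v)])
    print(nm,len(Q),Q.mean(0))
img=cv2.resize(im['color'][65:235,135:225,::-1],None,fx=3.5,fy=3.5,interpolation=cv2.INTER_CUBIC);cv2.imwrite('pics/crop.png',img)
E
```

```text
[0.11221427 0.60936178] -0.11174679494904702
top [0.11011524 0.60946903] -0.10967339040645602
-0.111 face dist [0.0457112  0.0454373  0.04543716 0.0458794  0.04528754]
-0.111 face dist [0.0448017  0.04534967 0.0450198  0.04480561 0.04536634]
stop origin [0.5917279  0.29129288]
-0.11174679494904702 face dist [0.0456569  0.04541399 0.04544637 0.04592277 0.04534873]
-0.11174679494904702 face dist [0.04474662 0.0453224  0.04502182 0.04483841 0.04541507]
stop origin [0.59173546 0.29129537]
far [[0.4572 0.3795]
 [0.4375 0.3448]] 0.03990974214164054
near [[0.452  0.2307]
 [0.4354 0.1945]] 0.03982429560450718
far 357 [0.42545549 0.37480007]
near 203 [0.42457279 0.21698699]
```

View pics/crop.png

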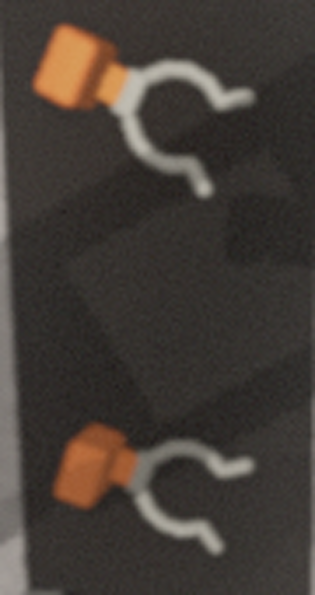

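The crop confirms both clips are orange-tabbed horseshoes on the mat, yawed about -0.45. I fit the manifold pose with projected head boxes over the three views, and locate the roll and tub.

```bash
cat >> h.py <<'E'
from scipy.optimize import least_squares
def boxcen(im,c,yaw,half):
    R=np.array([[np.cos(yaw),-np.sin(yaw),0],[np.sin(yaw),np.cos(yaw),0],[0,0,1]])
    pts=np.array([proj(im,c+R@(np.array(s)*half)) for s in np.ndindex(2,2,2) for s in [np.array(s)*2-1]],np.float32)
    M=cv2.moments(cv2.convexHull(pts)); return np.array([M['m10']/M['m00'],M['m01']/M['m00']])
def bluemask(im,amin=60):
    h=cv2.cvtColor(im['color'],cv2.COLOR_RGB2HSV).astype(int)
    m=((h[...,0]>100)&(h[...,0]<130)&(h[...,1]>120)&(h[...,2]>40)).astype(np.uint8)
    n,l,s,c=cv2.connectedComponentsWithStats(m); return [c[i] for i in range(1,n) if s[i][4]>amin]
def fitman(ims,p0,fixz=None,tol=14):
    # p = x,y,yaw,z(head box centre, nominal .079)
    obs=[]
    def hc(p,k):
        z=fixz if fixz else p[3]; return np.array([p[0]-np.sin(p[2])*.076*k,p[1]+np.cos(p[2])*.076*k,z])
    for im in ims:
        B=bluemask(im)
        for k in(-1,0,1):
            q=boxcen(im,hc(p0,k),p0[2],[.015,.015,.013])
            d=[np.linalg.norm(b-q) for b in B]
            if d and min(d)<tol: obs.append((im,k,B[int(np.argmin(d))]))
    f=lambda p:np.concatenate([boxcen(im,hc(p,k),p[2],[.015,.015,.013])-b for im,k,b in obs])
    s=least_squares(f,p0,loss='soft_l1'); return s.x,len(obs),np.round(f(s.x).reshape(-1,2),1).tolist()
E
python3 - <<'E'
from h import *
import pickle
w=pickle.load(open('w1.pkl','rb'));sc=snap('scene');sd=snap('side')
p0=np.array([.551,-.0085,-.12,.079])
for ims in([w,sc,sd],[w],[sc,sd]):
    s,n,f=fitman(ims,p0); print(np.round(s,4),n,f)
print('w fixz',fitman([w],p0,.079))
print('roll',onz(w,640*.64,270*.64,.055),'edges',onz(w,572*.64,270*.64,.055))
for c,s,_ in blobs(sc,'red',500): print('tub',c,onz(sc,*c,.072))
print(np.round(r.read_state()['position'],4))
E
```

```text
[ 0.5508 -0.0087 -0.12    0.079 ] 9 [[0.3, -3.1], [0.0, -0.1], [-0.3, 1.1], [0.8, -0.3], [0.8, -0.1], [0.7, -0.2], [0.6, -0.5], [1.0, -0.3], [0.8, -0.3]]
[ 0.5514 -0.0078 -0.1213  0.0863] 3 [[-0.0, -0.6], [-0.0, 0.8], [0.0, -0.1]]
[ 0.5508 -0.0088 -0.1187  0.0781] 6 [[0.8, 0.0], [0.7, 0.2], [0.6, 0.0], [0.6, -0.3], [1.0, -0.1], [0.9, -0.1]]
w fixz (array([ 0.55080063, -0.00871256, -0.11955175,  0.079     ]), 3, [[0.2, -3.1], [-0.0, -0.1], [-0.4, 1.1]])
roll [ 0.73248046 -0.00528202  0.055     ] edges [ 0.68762675 -0.00533305  0.055     ]
tub [220.0, 48.2] [-0.14153229  0.6486761   0.072     ]
tub [129.9, 274.0] [ 0.41684058 -0.29371792  0.072     ]
[0.5251 0.2988 0.3172]
```

{"api": "carry_out", "payload": {"targets": [{"x": 0.004,"y": -0.05,"z": -0.02,"wx": 0,"wy": 0,"wz": -0.02,"gripper": 0.06},{"x": 0.004,"y": -0.05,"z": -0.02,"wx": 0,"wy": 0,"wz": -0.02,"gripper": 0.06},{"x": 0.004,"y": -0.05,"z": -0.02,"wx": 0,"wy": 0,"wz": -0.02,"gripper": 0.06},{"x": 0.004,"y": -0.05,"z": -0.02,"wx": 0,"wy": 0,"wz": -0.02,"gripper": 0.06},{"x": 0.005,"y": -0.054,"z": -0.02,"wx": 0,"wy": 0,"wz": -0.02,"gripper": 0.06},{"x": 0.005,"y": -0.054,"z": -0.02,"wx": 0,"wy": 0,"wz": -0.02,"gripper": 0.06},{"x": 0,"y": 0,"z": -0.04,"wx": 0,"wy": 0,"wz": 0,"gripper": 0.06},{"x": 0,"y": 0,"z": 0,"wx": 0,"wy": 0,"wz": 0,"gripper": 0.06}], "grip_force": 60}}

```text
clock: 2.52
position: [0.5485, -0.0098, 0.1551]
tool_rot: [-3.135, 0.001, 1.448]
ft_force: [-1.0, -0.8, 0.3]
gripper_width: 0.0601
finger_force: 0.0
```

```bash
python3 - <<'E'
from h import *
s=r.read_state();print(np.round(s['position'],4),np.round(s['tool_rot'],4))
print([np.round(x,4) for x in fitman([snap('scene'),snap('side')],np.array([.551,-.0085,-.12,.079]))[:2]])
E
```

```text
[ 0.5485 -0.0098  0.1551] [-3.1350e+00  6.0000e-04  1.4476e+00]
[array([ 0.5507, -0.009 , -0.1215,  0.0773]), np.int64(6)]
```

{"api": "carry_out", "payload": {"targets": [{"x": 0.001,"y": 0,"z": -0.035,"wx": 0,"wy": 0,"wz": 0,"gripper": 0.06},{"x": 0.001,"y": 0.001,"z": -0.037,"wx": 0,"wy": 0,"wz": 0,"gripper": 0.06},{"x": 0,"y": 0,"z": 0,"wx": 0,"wy": 0,"wz": 0,"gripper": 0.06},{"x": 0,"y": 0,"z": 0,"wx": 0,"wy": 0,"wz": 0,"gripper": 0.026},{"x": 0,"y": 0,"z": 0,"wx": 0,"wy": 0,"wz": 0,"gripper": 0.026},{"x": 0,"y": 0,"z": 0,"wx": 0,"wy": 0,"wz": 0,"gripper": 0.026},{"x": 0,"y": 0,"z": 0,"wx": 0,"wy": 0,"wz": 0,"gripper": 0.026}], "grip_force": 60}}

```text
clock: 3.5
position: [0.5539, -0.0068, 0.0878]
tool_rot: [3.138, -0.001, 1.451]
ft_force: [-2.0, 1.3, 6.9]
gripper_width: 0.0284
finger_force: 62.0
```

{"api": "carry_out", "payload": {"targets": [{"x": 0,"y": 0,"z": 0.002,"wx": 0,"wy": 0,"wz": 0,"gripper": 0.026},{"x": 0.001,"y": 0.015,"z": 0,"wx": 0,"wy": 0,"wz": 0,"gripper": 0.026},{"x": 0.002,"y": 0.025,"z": 0,"wx": 0,"wy": 0,"wz": 0,"gripper": 0.026},{"x": 0.002,"y": 0.025,"z": 0,"wx": 0,"wy": 0,"wz": 0,"gripper": 0.026},{"x": 0.002,"y": 0.025,"z": 0,"wx": 0,"wy": 0,"wz": 0,"gripper": 0.026},{"x": 0.002,"y": 0.025,"z": 0,"wx": 0,"wy": 0,"wz": 0,"gripper": 0.026},{"x": 0.002,"y": 0.025,"z": 0,"wx": 0,"wy": 0,"wz": 0,"gripper": 0.026},{"x": 0.002,"y": 0.025,"z": 0,"wx": 0,"wy": 0,"wz": 0,"gripper": 0.026},{"x": 0.002,"y": 0.025,"z": 0,"wx": 0,"wy": 0,"wz": 0,"gripper": 0.026},{"x": 0.002,"y": 0.025,"z": 0,"wx": 0,"wy": 0,"wz": 0,"gripper": 0.026},{"x": 0.002,"y": 0.025,"z": 0,"wx": 0,"wy": 0,"wz": 0,"gripper": 0.026},{"x": 0.002,"y": 0.025,"z": 0,"wx": 0,"wy": 0,"wz": 0,"gripper": 0.026},{"x": 0.002,"y": 0.025,"z": 0,"wx": 0,"wy": 0,"wz": 0.009,"gripper": 0.026},{"x": 0,"y": 0,"z": 0,"wx": 0,"wy": 0,"wz": 0,"gripper": 0.026}]}}

```text
clock: 5.25
position: [0.5767, 0.2869, 0.0879]
tool_rot: [3.14, -0.005, 1.461]
ft_force: [-0.3, 4.4, 2.7]
gripper_width: 0.0282
finger_force: 61.5
```

```bash
python3 - <<'E'
from h import *
s=r.read_state();print(np.round(s['position'],4),np.round(s['tool_rot'],4),s['ft_force'])
sc=snap('scene');sd=snap('side')
for ims in([sc,sd],[sc],[sd]): print([np.round(x,4) for x in fitman(ims,np.array([.575,.285,-.111,.079]),.079)])
a=np.vstack([sc['color'][110:300,190:400],sd['color'][210:384,100:310]])[:,:,::-1]
cv2.imwrite('pics/m1.png',np.hstack([cv2.resize(sc['color'][110:290,210:400,::-1],(400,379),interpolation=2),cv2.resize(sd['color'][190:370,110:300,::-1],(400,379),interpolation=2)]))
E
```

```text
[0.5767 0.2869 0.0879] [ 3.1395 -0.0047  1.4612] [-0.30847295  4.4129862   2.66000186]
[array([ 0.576 ,  0.2847, -0.1133,  0.079 ]), np.int64(5), array([[ 0.6, -0.1],
       [ 2.4, -0.3],
       [-0.6,  0.7],
       [ 3.6, -0.6],
       [ 0.6, -0. ]])]
[array([ 0.575,  0.285, -0.111,  0.079]), np.int64(2), array([[ 0.4, -0.3],
       [ 2.1, -0.5]])]
[array([ 0.5764,  0.2845, -0.1131,  0.079 ]), np.int64(3), array([[-0.7,  0.6],
       [ 3.5, -0.7],
       [ 0.5, -0.1]])]
```

View pics/m1.png

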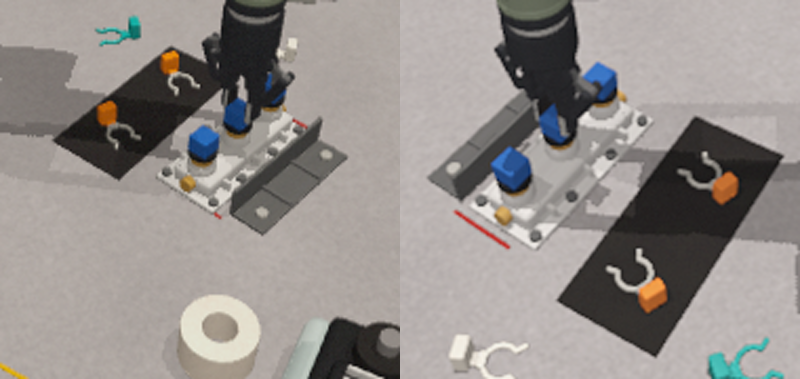

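Both crops show the manifold standing just in front of the stop, parallel to it. It is about 15 mm short of the plate and 8 mm towards the near tick.

{"api": "carry_out", "payload": {"targets": [{"x": 0.001,"y": 0.008,"z": 0,"wx": 0,"wy": 0,"wz": 0,"gripper": 0.026},{"x": 0.005,"y": -0.001,"z": 0,"wx": 0,"wy": 0,"wz": 0,"gripper": 0.026},{"x": 0.005,"y": 0,"z": 0,"wx": 0,"wy": 0,"wz": 0,"gripper": 0.026},{"x": 0.003,"y": 0,"z": 0,"wx": 0,"wy": 0,"wz": 0,"gripper": 0.026},{"x": 0,"y": 0,"z": 0,"wx": 0,"wy": 0,"wz": 0,"gripper": 0.026},{"x": 0,"y": 0,"z": 0,"wx": 0,"wy": 0,"wz": 0,"gripper": 0.026}]}}

```text
clock: 6.1
position: [0.5886, 0.2889, 0.0879]
tool_rot: [-3.139, 0.001, 1.458]
ft_force: [-4.5, 0.6, 6.7]
gripper_width: 0.0287
finger_force: 62.1
```

{"api": "carry_out", "payload": {"targets": [{"x": 0.002,"y": 0,"z": 0,"wx": 0,"wy": 0,"wz": 0,"gripper": 0.026},{"x": 0.002,"y": 0,"z": 0,"wx": 0,"wy": 0,"wz": 0,"gripper": 0.026},{"x": 0,"y": 0,"z": 0,"wx": 0,"wy": 0,"wz": 0,"gripper": 0.026},{"x": 0,"y": 0,"z": 0,"wx": 0,"wy": 0,"wz": 0,"gripper": 0.026}]}}

```text
clock: 6.6
position: [0.5919, 0.2889, 0.088]
tool_rot: [-3.137, 0.002, 1.458]
ft_force: [-6.6, 0.5, 7.7]
gripper_width: 0.0285
finger_force: 62.2
```

```bash
python3 - <<'E'
from h import *
for i in range(2):
    s=r.read_state();print(s['clock'],np.round(s['position'],4),np.round(s['tool_rot'],4),s['ft_force'],s['torque'])
    sc=snap('scene');sd=snap('side')
for ims in([sc,sd],[sd]): print([np.round(x,4) for x in fitman(ims,np.array([.59,.291,-.111,.079]),.079)])
E
```

```text
6.6 [0.5919 0.2889 0.088 ] [-3.1372e+00  1.5000e-03  1.4582e+00] [-6.55094526  0.50886858  7.66569778] [ 0.04651897  0.79344278 -0.07728411]
6.7 [0.5919 0.2889 0.088 ] [-3.1372e+00  1.6000e-03  1.4582e+00] [-7.11571244  0.66725621  8.56219982] [ 0.02978747  0.79757994 -0.08681025]
[array([ 0.5909,  0.2877, -0.1118,  0.079 ]), np.int64(5), array([[ 0.9, -0.3],
       [ 2.5, -0.4],
       [-0.5,  0.5],
       [ 3.9, -0.9],
       [ 0.9,  0.2]])]
[array([ 0.5934,  0.2889, -0.1107,  0.079 ]), np.int64(3), array([[-1.7,  0.4],
       [ 2.8, -0.9],
       [-0.2,  0.1]])]
```

{"api": "carry_out", "payload": {"targets": [{"x": 0,"y": 0.002,"z": 0,"wx": 0,"wy": 0,"wz": 0,"gripper": 0.026},{"x": 0.002,"y": 0,"z": 0,"wx": 0,"wy": 0,"wz": 0,"gripper": 0.026},{"x": 0.002,"y": 0,"z": 0,"wx": 0,"wy": 0,"wz": 0,"gripper": 0.026},{"x": 0,"y": 0,"z": 0,"wx": 0,"wy": 0,"wz": 0,"gripper": 0.026},{"x": 0,"y": 0,"z": 0,"wx": 0,"wy": 0,"wz": 0,"gripper": 0.026}]}}

```text
clock: 7.42
position: [0.5927, 0.289, 0.0883]
tool_rot: [-3.13, 0.006, 1.458]
ft_force: [-13.9, -4.7, 16.4]
gripper_width: 0.0289
finger_force: 63.2
```

{"api": "carry_out", "payload": {"targets": [{"x": -0.002,"y": 0,"z": 0.002,"wx": 0,"wy": 0,"wz": 0,"gripper": 0.026},{"x": 0,"y": 0,"z": 0,"wx": 0,"wy": 0,"wz": 0,"gripper": 0.05},{"x": 0,"y": 0,"z": 0,"wx": 0,"wy": 0,"wz": 0,"gripper": 0.06},{"x": 0,"y": 0,"z": 0.03,"wx": 0,"wy": 0,"wz": 0,"gripper": 0.06},{"x": 0,"y": 0,"z": 0.05,"wx": 0,"wy": 0,"wz": 0,"gripper": 0.06},{"x": -0.01,"y": 0.02,"z": 0.05,"wx": 0,"wy": 0,"wz": 0.05,"gripper": 0.06},{"x": -0.02,"y": 0.02,"z": 0.05,"wx": 0,"wy": 0,"wz": 0.06,"gripper": 0.06},{"x": -0.02,"y": 0,"z": 0.05,"wx": 0,"wy": 0,"wz": 0,"gripper": 0.06},{"x": 0,"y": 0,"z": 0,"wx": 0,"wy": 0,"wz": 0,"gripper": 0.06},{"x": 0,"y": 0,"z": 0,"wx": 0,"wy": 0,"wz": 0,"gripper": 0.06}]}}

```text
clock: 8.68
position: [0.5461, 0.3318, 0.3188]
tool_rot: [-3.141, 0.0, 1.57]
ft_force: [-0.7, -0.6, -0.7]
gripper_width: 0.0598
finger_force: 0.0
```

```bash
python3 - <<'E'
from h import *
import pickle
s=r.read_state();print(np.round(s['position'],4),np.round(s['tool_rot'],4),s['ft_force'])
sc=snap('scene');sd=snap('side');w=snap('wrist','w3.png');pickle.dump((w,sc,sd),open('v3.pkl','wb'))
for ims in([sc,sd],[sc],[sd],[w]): print([np.round(x,4) for x in fitman(ims,np.array([.591,.289,-.111,.079]),.079)])
for n,i in(('w',w),('sc',sc),('sd',sd)):
  for c,sx,m in blobs(i,'red',10):
    p=onz(i,*c,0); 
    if p[1]>.1 and .5<p[0]<.7: print(n,'tick',c,sx,np.round(p,4))
cv2.imwrite('pics/w3b.png',cv2.resize(cv2.imread('pics/w3.png'),(800,600),interpolation=2))
E
```

```text
[0.5461 0.3318 0.3188] [-3.1415e+00  4.0000e-04  1.5697e+00] [-0.73172219 -0.59577835 -0.74824471]
[array([ 0.5915,  0.288 , -0.111 ,  0.079 ]), np.int64(6), array([[ 1.3, -0.2],
       [ 1. , -0.1],
       [ 1.2, -0.4],
       [ 0.3, -0.3],
       [ 0.7,  0.1],
       [ 0.7,  0.1]])]
[array([ 0.5893,  0.2854, -0.1111,  0.079 ]), np.int64(3), array([[ 0.1, -0. ],
       [-0.1,  0.1],
       [ 0.1, -0.2]])]
[array([ 0.5927,  0.2889, -0.1117,  0.079 ]), np.int64(3), array([[-0.3, -0.2],
       [ 0.1,  0.2],
       [ 0.1,  0.1]])]
[array([ 0.5917,  0.2856, -0.111 ,  0.079 ]), np.int64(3), array([[ 0.6, -1.3],
       [-0.2, -0.4],
       [-0.4,  6.9]])]
w tick [302.7, 96.2] [274, 92, 59, 9, 114] [0.6084 0.4033 0.    ]
sd tick [148.9, 298.9] [136, 290, 26, 18, 41] [0.6092 0.4033 0.    ]
```

View pics/w3b.png

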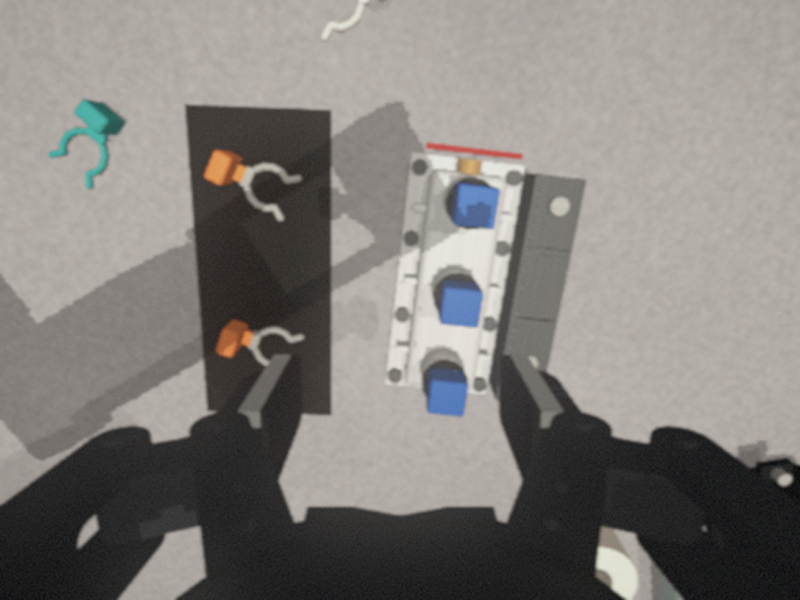

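The view shows the manifold flush along the plate. The far tick is visible at (475,151), but the near one is hidden, so I measure the lateral offset.

```bash
python3 - <<'E'
from h import *
import pickle
w,sc,sd=pickle.load(open('v3.pkl','rb'))
ex=np.array([.9938,-.111]);ey=np.array([.111,.9938]);o=np.array([.5915,.2912])
c=w['color'].astype(int)
for u in (285,295,315,325):
    print(u,[(v,c[v,u].tolist()) for v in range(90,108)])
E
```

```text
285 [(90, [182, 176, 170]), (91, [183, 168, 164]), (92, [185, 141, 136]), (93, [193, 104, 98]), (94, [195, 85, 80]), (95, [189, 93, 90]), (96, [175, 125, 121]), (97, [173, 159, 154]), (98, [179, 173, 169]), (99, [190, 185, 180]), (100, [214, 212, 206]), (101, [226, 226, 220]), (102, [227, 229, 222]), (103, [227, 229, 223]), (104, [228, 229, 223]), (105, [229, 231, 225]), (106, [226, 229, 222]), (107, [219, 220, 215])]
295 [(90, [182, 176, 171]), (91, [181, 175, 169]), (92, [182, 170, 164]), (93, [186, 150, 145]), (94, [191, 110, 105]), (95, [195, 86, 82]), (96, [192, 92, 87]), (97, [183, 128, 123]), (98, [182, 167, 161]), (99, [179, 173, 168]), (100, [174, 165, 155]), (101, [171, 152, 129]), (102, [168, 142, 103]), (103, [169, 138, 95]), (104, [172, 140, 97]), (105, [172, 139, 94]), (106, [172, 140, 94]), (107, [174, 141, 94])]
315 [(90, [180, 174, 168]), (91, [179, 173, 168]), (92, [178, 171, 167]), (93, [177, 171, 168]), (94, [179, 172, 167]), (95, [183, 160, 156]), (96, [192, 129, 121]), (97, [196, 93, 87]), (98, [196, 89, 82]), (99, [186, 109, 102]), (100, [173, 144, 140]), (101, [174, 167, 163]), (102, [185, 181, 175]), (103, [202, 199, 192]), (104, [219, 218, 211]), (105, [226, 227, 220]), (106, [227, 228, 221]), (107, [228, 229, 223])]
325 [(90, [183, 177, 172]), (91, [184, 178, 173]), (92, [181, 176, 171]), (93, [181, 174, 169]), (94, [180, 174, 170]), (95, [177, 170, 166]), (96, [183, 163, 157]), (97, [189, 129, 123]), (98, [194, 94, 89]), (99, [195, 88, 83]), (100, [191, 110, 105]), (101, [182, 148, 142]), (102, [182, 170, 166]), (103, [184, 178, 172]), (104, [195, 190, 184]), (105, [216, 213, 206]), (106, [226, 224, 218]), (107, [227, 225, 218])]
```

```bash
python3 - <<'E'
from h import *
import pickle
w,sc,sd=pickle.load(open('v3.pkl','rb'))
ey=np.array([.111,.9938])
for u,t,e in((285,94.2,99.4),(315,97.8,102.9),(325,98.9,104.4)):
    T=onz(w,u,t,0)[:2];E=onz(w,u,e,.008)[:2];print(T,E,(T-E)@ey)
E
```

```text
[0.58422631 0.40588305] [0.58369344 0.3990309 ] 0.006868813915917612
[0.62527611 0.4011505 ] [0.62417318 0.39447532] 0.006756219312374215
[0.63900133 0.39969895] [0.63773864 0.39251676] 0.007277818315715414
```

Measured gap from tick to flange is about 7 mm and should be 3 mm, so I regrip the middle head and shift 4 mm along +y'.

{"api": "carry_out", "payload": {"targets": [{"x": 0.02,"y": -0.02,"z": -0.05,"wx": 0,"wy": 0,"wz": -0.056,"gripper": 0.06},{"x": 0.026,"y": -0.023,"z": -0.05,"wx": 0,"wy": 0,"wz": -0.056,"gripper": 0.06},{"x": 0,"y": 0,"z": -0.05,"wx": 0,"wy": 0,"wz": 0,"gripper": 0.06},{"x": 0,"y": 0,"z": -0.05,"wx": 0,"wy": 0,"wz": 0,"gripper": 0.06},{"x": 0,"y": 0,"z": -0.029,"wx": 0,"wy": 0,"wz": 0,"gripper": 0.06},{"x": 0,"y": 0,"z": 0,"wx": 0,"wy": 0,"wz": 0,"gripper": 0.06},{"x": 0,"y": 0,"z": 0,"wx": 0,"wy": 0,"wz": 0,"gripper": 0.026},{"x": 0,"y": 0,"z": 0,"wx": 0,"wy": 0,"wz": 0,"gripper": 0.026},{"x": 0,"y": 0,"z": 0,"wx": 0,"wy": 0,"wz": 0,"gripper": 0.026}]}}

```text
clock: 9.95
position: [0.592, 0.2895, 0.0922]
tool_rot: [3.14, -0.001, 1.458]
ft_force: [-4.7, -0.3, 4.9]
gripper_width: 0.0284
finger_force: 61.0
```

{"api": "carry_out", "payload": {"targets": [{"x": -0.003,"y": 0.002,"z": 0,"wx": 0,"wy": 0,"wz": 0,"gripper": 0.026},{"x": 0,"y": 0.003,"z": 0,"wx": 0,"wy": 0,"wz": 0,"gripper": 0.026},{"x": 0,"y": 0,"z": 0,"wx": 0,"wy": 0,"wz": 0,"gripper": 0.026},{"x": 0,"y": 0,"z": 0,"wx": 0,"wy": 0,"wz": 0,"gripper": 0.026}]}}

```text
clock: 10.45
position: [0.5905, 0.2935, 0.092]
tool_rot: [3.137, -0.0, 1.458]
ft_force: [0.1, -4.5, 7.0]
gripper_width: 0.0282
finger_force: 61.2
```

Now push into the plate and release.

{"api": "carry_out", "payload": {"targets": [{"x": 0.003,"y": 0,"z": 0,"wx": 0,"wy": 0,"wz": 0,"gripper": 0.026},{"x": 0.003,"y": 0,"z": 0,"wx": 0,"wy": 0,"wz": 0,"gripper": 0.026},{"x": 0,"y": 0,"z": 0,"wx": 0,"wy": 0,"wz": 0,"gripper": 0.026},{"x": 0,"y": 0,"z": 0,"wx": 0,"wy": 0,"wz": 0,"gripper": 0.026},{"x": -0.002,"y": 0,"z": 0,"wx": 0,"wy": 0,"wz": 0,"gripper": 0.026},{"x": 0,"y": 0,"z": 0,"wx": 0,"wy": 0,"wz": 0,"gripper": 0.05},{"x": 0,"y": 0,"z": 0,"wx": 0,"wy": 0,"wz": 0,"gripper": 0.06},{"x": 0,"y": 0,"z": 0.05,"wx": 0,"wy": 0,"wz": 0,"gripper": 0.06},{"x": -0.03,"y": 0,"z": 0.05,"wx": 0,"wy": 0,"wz": 0.05,"gripper": 0.06},{"x": -0.05,"y": 0,"z": 0.05,"wx": 0,"wy": 0,"wz": 0.06,"gripper": 0.06},{"x": -0.05,"y": 0,"z": 0.05,"wx": 0,"wy": 0,"wz": 0,"gripper": 0.06},{"x": 0,"y": 0,"z": 0.01,"wx": 0,"wy": 0,"wz": 0,"gripper": 0.06},{"x": 0,"y": 0,"z": 0,"wx": 0,"wy": 0,"wz": 0,"gripper": 0.06}]}}

```text
clock: 12.08
position: [0.4753, 0.2943, 0.289]
tool_rot: [3.14, -0.001, 1.568]
ft_force: [0.5, -0.2, -0.3]
gripper_width: 0.0597
finger_force: 0.0
```

```bash
cat >>h.py <<'E'
def tickgap(w):
    # far tick centre to flange end, along the stop's y, per column
    out=[];ey=np.array([.111,.9938]);c=w['color'].astype(float)
    for c0,s,m in blobs(w,'red',40):
        if not .37<onz(w,*c0,0)[1]<.43: continue
        for u in range(s[0]+10,s[0]+s[2]-5,5):
            col=c[:,u];v0=int(np.nonzero(m[:,u])[0].mean()) if m[:,u].any() else None
            if v0 is None: continue
            seg=np.arange(v0-4,v0+5);wt=np.clip(col[seg,0]-col[seg,1],15,None)-15
            t=(seg*wt).sum()/wt.sum()
            g=col[v0+4:v0+13,2]; k=np.nonzero((g[:-1]<198)&(g[1:]>=198))[0]
            if len(k):
                e=v0+4+k[0]+(198-g[k[0]])/(g[k[0]+1]-g[k[0]])
                out.append(float((onz(w,u,t,0)[:2]-onz(w,u,e,.008)[:2])@ey))
    return np.round(out,4)
E
python3 - <<'E'
from h import *
import pickle
s=r.read_state();print(np.round(s['position'],4),np.round(s['tool_rot'],4),s['ft_force'])
w0=pickle.load(open('v3.pkl','rb'))[0];print('before',tickgap(w0))
sc=snap('scene');sd=snap('side');w=snap('wrist','w4.png');pickle.dump((w,sc,sd),open('v4.pkl','wb'))
print('now',tickgap(w))
for ims in([sc,sd],[sc],[sd],[w]): print([np.round(x,4) for x in fitman(ims,np.array([.591,.289,-.111,.079]),.079)[:2]])
for n,i in(('w',w),('sc',sc),('sd',sd)):
  for c,sx,m in blobs(i,'red',6):
    p=onz(i,*c,0); 
    if p[1]>.1 and .5<p[0]<.7: print(n,'tick',c,sx,np.round(p,4))
h=cv2.cvtColor(w['color'],cv2.COLOR_RGB2HSV).astype(int)
m=((h[...,0]>5)&(h[...,0]<16)&(h[...,1]>150)).astype(np.uint8)
n,l,s,c=cv2.connectedComponentsWithStats(m)
for i in range(1,n):
    if s[i][4]>100: print(c[i],s[i],np.round(onz(w,*c[i],.02),4))
cv2.imwrite('pics/w4b.png',cv2.resize(cv2.imread('pics/w4.png'),(800,600),interpolation=2))
E
```

```text
[0.4753 0.2943 0.289 ] [ 3.1398e+00 -7.0000e-04  1.5680e+00] [ 0.48132996 -0.2472675  -0.3096733 ]
before [0.0076 0.0073 0.0084 0.0072 0.0076 0.0077]
now []
[array([ 0.5924,  0.2925, -0.1112,  0.079 ]), np.int64(6)]
[array([ 0.5901,  0.2896, -0.111 ,  0.079 ]), np.int64(3)]
[array([ 0.5934,  0.2934, -0.1078,  0.079 ]), np.int64(3)]
[array([ 0.5956,  0.2917, -0.1104,  0.079 ]), np.int64(3)]
w tick [346.4, 61.1] [333, 59, 26, 5, 31] [0.586  0.4067 0.    ]
w tick [386.6, 66.0] [376, 65, 22, 3, 28] [0.6362 0.4009 0.    ]
sc tick [303.1, 205.4] [292, 198, 23, 16, 38] [0.5818 0.1777 0.    ]
sd tick [148.9, 298.7] [136, 290, 26, 18, 49] [0.6095 0.4029 0.    ]
[189.50549451  75.38827839] [178  62  25  26 273] [0.3951 0.389  0.02  ]
[191.93029491 197.6997319 ] [181 186  23  25 373] [0.3895 0.2366 0.02  ]
```

View pics/w4b.png

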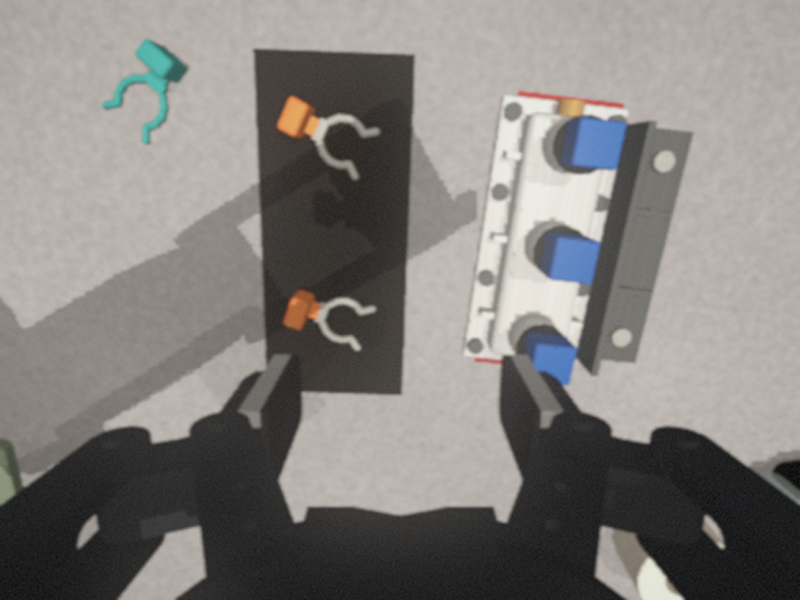

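Both ticks now show just outside the flange ends, at (570,98) and (487,360), and the plate side is flush. Next the clip poses.

```bash
python3 - <<'E'
from h import *
import pickle
w4,sc,sd=pickle.load(open('v4.pkl','rb'));w3=pickle.load(open('v3.pkl','rb'))[0];w2=pickle.load(open('w2.pkl','rb'))
def om(im):
    h=cv2.cvtColor(im['color'],cv2.COLOR_RGB2HSV).astype(int)
    m=((h[...,0]>5)&(h[...,0]<16)&(h[...,1]>150)&(h[...,2]>70)).astype(np.uint8)
    m=cv2.morphologyEx(m,cv2.MORPH_OPEN,np.ones((3,3),np.uint8)) 
    n,l,s,c=cv2.connectedComponentsWithStats(m);return [(c[i],l==i) for i in range(1,n) if s[i][4]>30]
tips={'far':[(w2,(323,145),(302,186)),(w4,(378,131),(355,176)),(w3,(299,179),(280,216))],'near':[(w2,(323,310),(307,346)),(w4,(374,309),(357,347))]}
for nm,g,yaw in(('far',[.394,.389],-.48),('near',[.389,.2366],-.43)):
    for im,a,b in tips[nm]:
        A,B=[onz(im,p[0]*.64,p[1]*.64,.004)[:2] for p in(a,b)];d=A-B;print(nm,'yaw tips',np.arctan2(-d[0],d[1]),'mid',(A+B)/2)
    obs=[]
    for im in(w2,w3,w4,sc,sd):
        q=boxcen(im,np.array([*g,.016]),yaw,[.008,.013,.015])
        for c,m in om(im):
            if np.linalg.norm(c-q)<8: obs.append((im,c,m))
    f=lambda p:np.concatenate([boxcen(im,p[:3],yaw,[.008,.013,.015])-c for im,c,m in obs])
    s=least_squares(f,[*g,.016],loss='soft_l1');print(nm,np.round(s.x,4),len(obs),np.round(f(s.x).reshape(-1,2),1).tolist())
E
```

```text
far yaw tips -0.5157077581768483 mid [0.44735495 0.36216897]
far yaw tips -0.5038611455500205 mid [0.44701485 0.36256709]
far yaw tips -0.5257286933547434 mid [0.44669939 0.36287503]
far [0.3941 0.389  0.0146] 6 [[-0.1, 0.1], [-0.1, -0.1], [6.2, 3.6], [-4.4, -2.1], [1.2, -0.9], [0.5, -0.3]]
near yaw tips -0.4298433653728309 mid [0.44372691 0.21263082]
near yaw tips -0.4178832229151929 mid [0.44318093 0.21369822]
near [0.3891 0.2355 0.0156] 5 [[-0.2, -0.0], [-0.1, 0.0], [-0.1, 0.2], [1.0, -0.0], [-0.2, -0.4]]
```

{"api": "carry_out", "payload": {"targets": [{"x": -0.012,"y": -0.008,"z": -0.025,"wx": 0,"wy": 0,"wz": 0.166,"gripper": 0.06},{"x": -0.012,"y": -0.008,"z": -0.025,"wx": 0,"wy": 0,"wz": 0.166,"gripper": 0.06},{"x": -0.012,"y": -0.008,"z": -0.025,"wx": 0,"wy": 0,"wz": 0.166,"gripper": 0.06},{"x": -0.012,"y": -0.008,"z": -0.025,"wx": 0,"wy": 0,"wz": 0.166,"gripper": 0.06},{"x": -0.012,"y": -0.009,"z": -0.025,"wx": 0,"wy": 0,"wz": 0.166,"gripper": 0.06},{"x": -0.013,"y": -0.009,"z": -0.025,"wx": 0,"wy": 0,"wz": 0.166,"gripper": 0.06},{"x": -0.013,"y": -0.009,"z": -0.03,"wx": 0,"wy": 0,"wz": 0.166,"gripper": 0.06},{"x": 0,"y": 0,"z": -0.03,"wx": 0,"wy": 0,"wz": 0,"gripper": 0.06},{"x": 0,"y": 0,"z": 0,"wx": 0,"wy": 0,"wz": 0,"gripper": 0.06},{"x": 0,"y": 0,"z": 0,"wx": 0,"wy": 0,"wz": 0,"gripper": 0.06},{"x": 0,"y": 0,"z": 0,"wx": 0,"wy": 0,"wz": 0,"gripper": 0.06}], "grip_force": 100}}

```text
clock: 13.6
position: [0.3896, 0.2355, 0.0796]
tool_rot: [3.14, 0.001, 2.73]
ft_force: [0.5, 0.6, -0.7]
gripper_width: 0.0599
finger_force: 0.0
```

```bash
cat >>h.py <<'E'
def orang(im):
    h=cv2.cvtColor(im['color'],cv2.COLOR_RGB2HSV).astype(int)
    m=((h[...,0]>5)&(h[...,0]<16)&(h[...,1]>150)&(h[...,2]>70)).astype(np.uint8)
    m=cv2.morphologyEx(m,cv2.MORPH_OPEN,np.ones((3,3),np.uint8)) 
    n,l,s,c=cv2.connectedComponentsWithStats(m);return [c[i] for i in range(1,n) if s[i][4]>30]
def fittab(ims,p0,yaw,tol=8):
    obs=[]
    for im in ims:
        q=boxcen(im,np.array(p0),yaw,[.008,.013,.015])
        for c in orang(im):
            if np.linalg.norm(c-q)<tol: obs.append((im,c))
    f=lambda p:np.concatenate([boxcen(im,p,yaw,[.008,.013,.015])-c for im,c in obs])
    s=least_squares(f,p0,loss='soft_l1');return np.round(s.x,4),len(obs),np.round(f(s.x).reshape(-1,2),1).tolist()
def st():
    s=r.read_state();print('st',round(s['clock'],2),np.round(s['position'],4),np.round(s['tool_rot'],4),np.round(s['ft_force'],1),round(float(s['gripper_width']),4))
E
python3 - <<'E'
from h import *
st();sc=snap('scene');sd=snap('side')
print(fittab([sc,sd],[.389,.2355,.015],-.41),fittab([sc,sd],[.394,.389,.015],-.49))
print(fitman([sc,sd],np.array([.591,.291,-.111,.079]),.079)[:2])
E
```

```text
st 13.6 [0.3896 0.2355 0.0796] [3.1398e+00 1.2000e-03 2.7296e+00] [ 0.5  0.6 -0.7] 0.0599
(array([0.388 , 0.2349, 0.0133]), 2, [[0.8, 0.5], [0.2, 0.1]]) (array([0.3944, 0.3882, 0.0109]), 2, [[0.9, -0.1], [0.4, 0.1]])
(array([ 0.5917108 ,  0.29256175, -0.11098779,  0.079     ]), 6)
```

Descend 64 mm and pinch.

{"api": "carry_out", "payload": {"targets": [{"x": 0,"y": 0,"z": -0.03,"wx": 0,"wy": 0,"wz": 0,"gripper": 0.06},{"x": 0,"y": 0,"z": -0.025,"wx": 0,"wy": 0,"wz": 0,"gripper": 0.06},{"x": 0,"y": 0,"z": -0.009,"wx": 0,"wy": 0,"wz": 0,"gripper": 0.06},{"x": 0,"y": 0,"z": 0,"wx": 0,"wy": 0,"wz": 0,"gripper": 0.06},{"x": 0,"y": 0,"z": 0,"wx": 0,"wy": 0,"wz": 0,"gripper": 0.02},{"x": 0,"y": 0,"z": 0,"wx": 0,"wy": 0,"wz": 0,"gripper": 0.02},{"x": 0,"y": 0,"z": 0,"wx": 0,"wy": 0,"wz": 0,"gripper": 0.02},{"x": 0,"y": 0,"z": 0,"wx": 0,"wy": 0,"wz": 0,"gripper": 0.02}], "grip_force": 100}}

```text
clock: 14.7
position: [0.3892, 0.2354, 0.0159]
tool_rot: [3.14, 0.001, 2.73]
ft_force: [-0.7, -0.4, 5.2]
gripper_width: 0.0241
finger_force: 98.3
```

{"api": "carry_out", "payload": {"targets": [{"x": 0,"y": 0,"z": 0.03,"wx": 0,"wy": 0,"wz": 0,"gripper": 0.02},{"x": 0,"y": 0,"z": 0.05,"wx": 0,"wy": 0,"wz": 0,"gripper": 0.02},{"x": 0.02,"y": -0.002,"z": 0.02,"wx": 0,"wy": 0,"wz": 0.1,"gripper": 0.02},{"x": 0.04,"y": -0.003,"z": 0,"wx": 0,"wy": 0,"wz": 0.1,"gripper": 0.02},{"x": 0.04,"y": -0.004,"z": 0,"wx": 0,"wy": 0,"wz": 0.1,"gripper": 0.02},{"x": 0.002,"y": 0,"z": -0.02,"wx": 0,"wy": 0,"wz": 0,"gripper": 0.02},{"x": 0,"y": 0,"z": -0.032,"wx": 0,"wy": 0,"wz": 0,"gripper": 0.02},{"x": 0,"y": 0,"z": 0,"wx": 0,"wy": 0,"wz": 0,"gripper": 0.02},{"x": 0,"y": 0,"z": 0,"wx": 0,"wy": 0,"wz": 0,"gripper": 0.02}]}}

```text
clock: 15.82
position: [0.4911, 0.2263, 0.0638]
tool_rot: [3.141, 0.001, 3.03]
ft_force: [-0.5, -0.3, -0.4]
gripper_width: 0.0239
finger_force: 98.2
```

```bash
python3 - <<'E'
from h import *
import pickle
st();w=snap('wrist');sc=snap('scene');sd=snap('side');pickle.dump((w,sc,sd),open('v5.pkl','wb'))
print(fitman([sc,sd],np.array([.591,.291,-.111,.079]),.079))
a=cv2.resize(w['color'][:,:,::-1],(400,300),interpolation=2)
u,v=proj(sd,[.53,.222,.055]).astype(int);b=cv2.resize(sd['color'][v-60:v+60,u-80:u+80,::-1],(400,300),interpolation=2)
u,v=proj(sc,[.53,.222,.055]).astype(int);c=cv2.resize(sc['color'][v-60:v+60,u-80:u+80,::-1],(400,300),interpolation=2)
cv2.imwrite('pics/v5.png',np.vstack([np.hstack([a,b]),np.hstack([c,c*0])]))
E
```

```text
st 15.82 [0.4911 0.2263 0.0638] [3.1407e+00 1.3000e-03 3.0299e+00] [-0.5 -0.3 -0.4] 0.0239
(array([ 0.59120403,  0.2918302 , -0.11091317,  0.079     ]), 6, [[0.9, -0.3], [0.7, -0.3], [0.7, -0.3], [0.9, -0.4], [1.1, 0.1], [1.1, 0.1]])
```

View pics/v5.png

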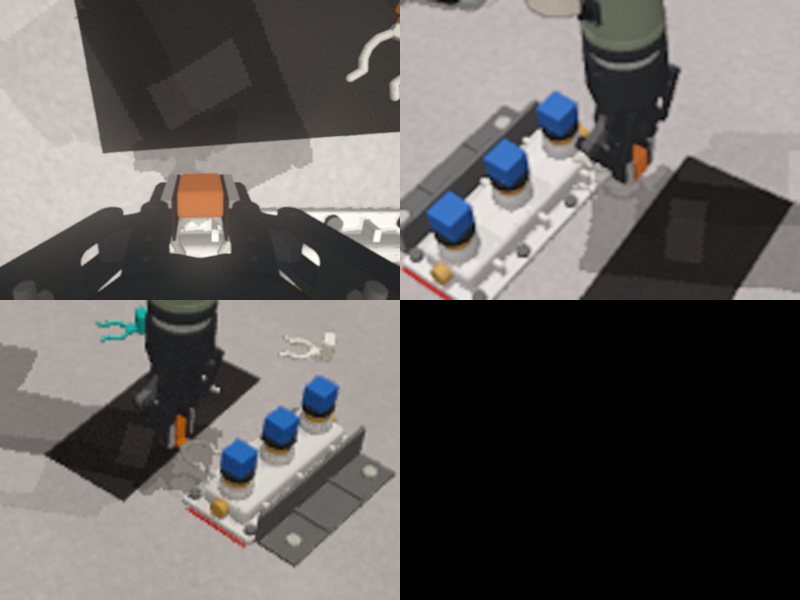

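The clip is held level just in front of the first coupling (lower-left crop, tab at (180,430)). Pushing in along the stop's +x.

{"api": "carry_out", "payload": {"targets": [{"x": 0.015,"y": -0.001,"z": 0,"wx": 0,"wy": 0,"wz": 0,"gripper": 0.02},{"x": 0.01,"y": -0.001,"z": 0,"wx": 0,"wy": 0,"wz": 0,"gripper": 0.02},{"x": 0.005,"y": -0.001,"z": 0,"wx": 0,"wy": 0,"wz": 0,"gripper": 0.02},{"x": 0.005,"y": -0.001,"z": 0,"wx": 0,"wy": 0,"wz": 0,"gripper": 0.02},{"x": 0.005,"y": 0,"z": 0,"wx": 0,"wy": 0,"wz": 0,"gripper": 0.02}]}}

```text
clock: 16.6
position: [0.5265, 0.2218, 0.0619]
tool_rot: [-3.14, -0.01, 3.029]
ft_force: [-11.5, 2.9, 4.3]
gripper_width: 0.024
finger_force: 98.8
```

{"api": "carry_out", "payload": {"targets": [{"x": 0.005,"y": -0.001,"z": 0.001,"wx": 0,"wy": 0,"wz": 0,"gripper": 0.02},{"x": 0.005,"y": 0,"z": 0,"wx": 0,"wy": 0,"wz": 0,"gripper": 0.02},{"x": 0.004,"y": -0.001,"z": 0,"wx": 0,"wy": 0,"wz": 0,"gripper": 0.02},{"x": 0,"y": 0,"z": 0,"wx": 0,"wy": 0,"wz": 0,"gripper": 0.02}]}}

```text
clock: 17.1
position: [0.5455, 0.2201, 0.0638]
tool_rot: [3.141, 0.001, 3.03]
ft_force: [0.5, 1.0, -1.6]
gripper_width: 0.0243
finger_force: 98.2
```

{"api": "carry_out", "payload": {"targets": [{"x": 0.002,"y": 0,"z": 0,"wx": 0,"wy": 0,"wz": 0,"gripper": 0.02},{"x": 0,"y": 0,"z": 0,"wx": 0,"wy": 0,"wz": 0,"gripper": 0.02},{"x": 0,"y": 0,"z": 0,"wx": 0,"wy": 0,"wz": 0,"gripper": 0.02}]}}

```text
clock: 17.48
position: [0.5463, 0.2199, 0.0636]
tool_rot: [-3.141, -0.001, 3.03]
ft_force: [-1.3, 1.2, -0.7]
gripper_width: 0.024
finger_force: 98.3
```

{"api": "carry_out", "payload": {"targets": [{"x": 0.003,"y": 0,"z": 0,"wx": 0,"wy": 0,"wz": 0,"gripper": 0.02},{"x": 0,"y": 0,"z": 0,"wx": 0,"wy": 0,"wz": 0,"gripper": 0.02},{"x": 0,"y": 0,"z": 0,"wx": 0,"wy": 0,"wz": 0,"gripper": 0.02}]}}

```text
clock: 17.85
position: [0.547, 0.2198, 0.063]
tool_rot: [-3.14, -0.006, 3.029]
ft_force: [-6.4, 2.4, 0.7]
gripper_width: 0.0238
finger_force: 98.4
```

Seated: the force rises while the position holds. Release, lift and go to the second clip.

{"api": "carry_out", "payload": {"targets": [{"x": -0.004,"y": 0,"z": 0,"wx": 0,"wy": 0,"wz": 0,"gripper": 0.02},{"x": 0,"y": 0,"z": 0,"wx": 0,"wy": 0,"wz": 0,"gripper": 0.05},{"x": 0,"y": 0,"z": 0,"wx": 0,"wy": 0,"wz": 0,"gripper": 0.05},{"x": 0,"y": 0,"z": 0.04,"wx": 0,"wy": 0,"wz": 0,"gripper": 0.05},{"x": -0.01,"y": 0.01,"z": 0.05,"wx": 0,"wy": 0,"wz": -0.05,"gripper": 0.06},{"x": -0.03,"y": 0.035,"z": 0.04,"wx": 0,"wy": 0,"wz": -0.08,"gripper": 0.06},{"x": -0.035,"y": 0.04,"z": 0,"wx": 0,"wy": 0,"wz": -0.08,"gripper": 0.06},{"x": -0.035,"y": 0.04,"z": -0.03,"wx": 0,"wy": 0,"wz": -0.08,"gripper": 0.06},{"x": -0.039,"y": 0.044,"z": -0.04,"wx": 0,"wy": 0,"wz": -0.089,"gripper": 0.06},{"x": 0,"y": 0,"z": -0.04,"wx": 0,"wy": 0,"wz": 0,"gripper": 0.06},{"x": 0,"y": 0,"z": 0,"wx": 0,"wy": 0,"wz": 0,"gripper": 0.06},{"x": 0,"y": 0,"z": 0,"wx": 0,"wy": 0,"wz": 0,"gripper": 0.06}]}}

```text
clock: 19.35
position: [0.4026, 0.3841, 0.0899]
tool_rot: [3.139, 0.001, 2.65]
ft_force: [-0.0, 0.6, 0.9]
gripper_width: 0.0602
finger_force: 0.0
```

```bash
python3 - <<'E'
from h import *
import pickle
st();sc=snap('scene');sd=snap('side');pickle.dump((sc,sd),open('v6.pkl','wb'))
print(fittab([sc,sd],[.394,.389,.015],-.49),fittab([sc,sd],[.546,.2203,.063],-.111,12))
print(fitman([sc,sd],np.array([.591,.291,-.111,.079]),.079))
B=[]
for i in(sc,sd):
    u,v=proj(i,[.57,.27,.055]).astype(int);B.append(cv2.resize(i['color'][v-70:v+70,max(u-70,0):u+70,::-1],(400,400),interpolation=2))
cv2.imwrite('pics/v6.png',np.hstack(B))
E
```

```text
st 19.35 [0.4026 0.3841 0.0899] [3.1393e+00 1.0000e-03 2.6500e+00] [-0.   0.6  0.9] 0.0602
(array([0.3941, 0.3892, 0.015 ]), 2, [[0.8, 0.2], [0.5, -0.3]]) (array([0.5399, 0.2176, 0.0511]), 1, [[-0.6, 0.2]])
(array([ 0.591,  0.291, -0.111,  0.079]), 5, [[0.8, -0.1], [0.7, -0.2], [0.6, -0.2], [1.2, -0.1], [1.3, -0.2]])
```

View pics/v6.png

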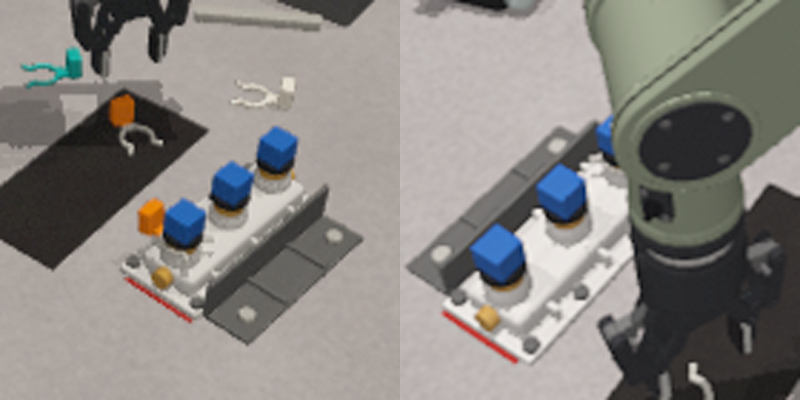

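The first clip sits in the near coupling, tab at (151,217), level, and the manifold is still between the ticks. Grasping the second one, at (122,110).

{"api": "carry_out", "payload": {"targets": [{"x": -0.008,"y": 0.005,"z": -0.02,"wx": 0,"wy": 0,"wz": 0,"gripper": 0.06},{"x": 0,"y": 0,"z": -0.03,"wx": 0,"wy": 0,"wz": 0,"gripper": 0.06},{"x": 0,"y": 0,"z": -0.024,"wx": 0,"wy": 0,"wz": 0,"gripper": 0.06},{"x": 0,"y": 0,"z": 0,"wx": 0,"wy": 0,"wz": 0,"gripper": 0.06},{"x": 0,"y": 0,"z": 0,"wx": 0,"wy": 0,"wz": 0,"gripper": 0.02},{"x": 0,"y": 0,"z": 0,"wx": 0,"wy": 0,"wz": 0,"gripper": 0.02},{"x": 0,"y": 0,"z": 0,"wx": 0,"wy": 0,"wz": 0,"gripper": 0.02},{"x": 0,"y": 0,"z": 0,"wx": 0,"wy": 0,"wz": 0,"gripper": 0.02}], "grip_force": 100}}

```text
clock: 20.45
position: [0.3943, 0.3894, 0.0165]
tool_rot: [3.138, 0.001, 2.651]
ft_force: [-0.5, -0.7, 4.8]
gripper_width: 0.024
finger_force: 98.1
```

{"api": "carry_out", "payload": {"targets": [{"x": 0,"y": 0,"z": 0.03,"wx": 0,"wy": 0,"wz": 0,"gripper": 0.02},{"x": 0,"y": 0,"z": 0.05,"wx": 0,"wy": 0,"wz": 0,"gripper": 0.02},{"x": 0.025,"y": -0.003,"z": 0.02,"wx": 0,"wy": 0,"wz": 0.126,"gripper": 0.02},{"x": 0.045,"y": -0.005,"z": 0,"wx": 0,"wy": 0,"wz": 0.126,"gripper": 0.02},{"x": 0.043,"y": -0.004,"z": 0,"wx": 0,"wy": 0,"wz": 0.127,"gripper": 0.02},{"x": 0.002,"y": 0,"z": -0.02,"wx": 0,"wy": 0,"wz": 0,"gripper": 0.02},{"x": 0,"y": 0,"z": -0.032,"wx": 0,"wy": 0,"wz": 0,"gripper": 0.02},{"x": 0,"y": 0,"z": 0,"wx": 0,"wy": 0,"wz": 0,"gripper": 0.02},{"x": 0,"y": 0,"z": 0,"wx": 0,"wy": 0,"wz": 0,"gripper": 0.02}]}}

```text
clock: 21.58
position: [0.5089, 0.3772, 0.064]
tool_rot: [3.14, 0.002, 3.03]
ft_force: [0.1, 1.1, -0.4]
gripper_width: 0.0241
finger_force: 98.2
```

```bash
python3 - <<'E'
from h import *
st();sc=snap('scene');sd=snap('side')
for ims in([sc,sd],[sc],[sd]):print(fitman(ims,np.array([.591,.291,-.111,.079]),.079)[:2])
print(fittab([sc,sd],[.509,.377,.063],-.111,12),fittab([sc],[.546,.2203,.063],-.111,12))
E
```

```text
st 21.57 [0.5089 0.3772 0.064 ] [3.1401e+00 1.6000e-03 3.0299e+00] [ 0.1  1.1 -0.4] 0.0241
(array([ 0.59012027,  0.29059205, -0.111     ,  0.079     ]), 5)
(array([ 0.58957496,  0.28936351, -0.11245807,  0.079     ]), 3)
(array([ 0.59163199,  0.29117931, -0.111     ,  0.079     ]), 2)
(array([0.5095, 0.3714, 0.0692]), 2, [[-2.0, -0.1], [-0.7, -1.5]]) (array([0.5408, 0.2184, 0.05  ]), 1, [[-0.3, 0.3]])
```

{"api": "carry_out", "payload": {"targets": [{"x": 0.015,"y": -0.002,"z": 0,"wx": 0,"wy": 0,"wz": 0,"gripper": 0.02},{"x": 0.01,"y": -0.001,"z": 0,"wx": 0,"wy": 0,"wz": 0,"gripper": 0.02},{"x": 0.005,"y": -0.001,"z": 0,"wx": 0,"wy": 0,"wz": 0,"gripper": 0.02},{"x": 0.005,"y": 0,"z": 0,"wx": 0,"wy": 0,"wz": 0,"gripper": 0.02},{"x": 0.005,"y": -0.001,"z": 0.001,"wx": 0,"wy": 0,"wz": 0,"gripper": 0.02},{"x": 0.005,"y": 0,"z": 0,"wx": 0,"wy": 0,"wz": 0,"gripper": 0.02},{"x": 0.005,"y": -0.001,"z": 0,"wx": 0,"wy": 0,"wz": 0,"gripper": 0.02},{"x": 0.004,"y": 0,"z": 0,"wx": 0,"wy": 0,"wz": 0,"gripper": 0.02},{"x": 0,"y": 0,"z": 0,"wx": 0,"wy": 0,"wz": 0,"gripper": 0.02},{"x": 0,"y": 0,"z": 0,"wx": 0,"wy": 0,"wz": 0,"gripper": 0.02}]}}

```text
clock: 22.92
position: [0.5627, 0.3707, 0.0635]
tool_rot: [3.141, 0.001, 3.03]
ft_force: [1.1, 2.3, -1.4]
gripper_width: 0.024
finger_force: 98.3
```

{"api": "carry_out", "payload": {"targets": [{"x": 0.004,"y": -0.001,"z": 0,"wx": 0,"wy": 0,"wz": 0,"gripper": 0.02},{"x": 0,"y": 0,"z": 0,"wx": 0,"wy": 0,"wz": 0,"gripper": 0.02},{"x": 0,"y": 0,"z": 0,"wx": 0,"wy": 0,"wz": 0,"gripper": 0.02}]}}

```text
clock: 23.3
position: [0.5634, 0.3704, 0.0632]
tool_rot: [-3.141, -0.006, 3.029]
ft_force: [-7.2, 4.5, 1.5]
gripper_width: 0.0242
finger_force: 98.6
```

Second clip seated too. Release, lift clear and go to look at the label place.

{"api": "carry_out", "payload": {"targets": [{"x": -0.004,"y": 0.001,"z": 0,"wx": 0,"wy": 0,"wz": 0,"gripper": 0.02},{"x": 0,"y": 0,"z": 0,"wx": 0,"wy": 0,"wz": 0,"gripper": 0.05},{"x": 0,"y": 0,"z": 0,"wx": 0,"wy": 0,"wz": 0,"gripper": 0.05},{"x": 0,"y": 0,"z": 0.05,"wx": 0,"wy": 0,"wz": 0,"gripper": 0.05},{"x": 0,"y": 0,"z": 0.05,"wx": 0,"wy": 0,"wz": 0,"gripper": 0.06},{"x": 0,"y": -0.02,"z": 0.05,"wx": 0,"wy": 0,"wz": -0.14,"gripper": 0.06},{"x": 0,"y": -0.05,"z": 0.05,"wx": 0,"wy": 0,"wz": -0.15,"gripper": 0.06},{"x": 0,"y": -0.05,"z": 0.05,"wx": 0,"wy": 0,"wz": -0.15,"gripper": 0.06},{"x": 0,"y": -0.05,"z": 0,"wx": 0,"wy": 0,"wz": -0.15,"gripper": 0.06},{"x": 0,"y": -0.05,"z": 0,"wx": 0,"wy": 0,"wz": -0.15,"gripper": 0.06},{"x": 0,"y": -0.05,"z": 0,"wx": 0,"wy": 0,"wz": -0.15,"gripper": 0.06},{"x": 0,"y": -0.05,"z": 0,"wx": 0,"wy": 0,"wz": -0.15,"gripper": 0.06},{"x": 0,"y": -0.05,"z": 0,"wx": 0,"wy": 0,"wz": -0.15,"gripper": 0.06},{"x": 0,"y": -0.05,"z": 0,"wx": 0,"wy": 0,"wz": -0.15,"gripper": 0.06},{"x": 0,"y": -0.05,"z": 0,"wx": 0,"wy": 0,"wz": -0.12,"gripper": 0.06},{"x": 0,"y": -0.05,"z": 0,"wx": 0,"wy": 0,"wz": 0,"gripper": 0.06},{"x": 0,"y": -0.05,"z": 0,"wx": 0,"wy": 0,"wz": 0,"gripper": 0.06},{"x": 0,"y": -0.05,"z": 0,"wx": 0,"wy": 0,"wz": 0,"gripper": 0.06},{"x": 0,"y": -0.05,"z": 0,"wx": 0,"wy": 0,"wz": 0,"gripper": 0.06},{"x": 0,"y": 0,"z": 0,"wx": 0,"wy": 0,"wz": 0,"gripper": 0.06}]}}

```text
clock: 25.8
position: [0.5616, -0.2914, 0.3013]
tool_rot: [-3.141, 0.001, 1.565]
ft_force: [-0.2, 0.8, -0.1]
gripper_width: 0.0598
finger_force: 0.0
```

```bash
python3 - <<'E'
from h import *
import pickle
st();w=snap('wrist','w7.png');sc=snap('scene');sd=snap('side');pickle.dump((w,sc,sd),open('v7.pkl','wb'))
print(fitman([sc,sd],np.array([.591,.291,-.111,.079]),.079)[:2])
print(fittab([sc,sd],[.546,.2203,.063],-.111,12),fittab([sc,sd],[.563,.371,.063],-.111,12))
for n,i in(('w',w),('sc',sc),('sd',sd)):
  for c,s,m in blobs(i,'yellow',20): print(n,c,s)
A=cv2.resize(w['color'][:,:,::-1],(400,300),interpolation=2);B=[]
for i in(sc,sd):
    u,v=proj(i,[.57,.29,.055]).astype(int);B.append(cv2.resize(i['color'][v-60:v+60,u-80:u+80,::-1],(400,300),interpolation=2))
cv2.imwrite('pics/v7.png',np.vstack([np.hstack([A,A*0]),np.hstack(B)]))
E
```

```text
st 25.8 [ 0.5616 -0.2914  0.3013] [-3.1409e+00  9.0000e-04  1.5649e+00] [-0.2  0.8 -0.1] 0.0598
(array([ 0.591,  0.291, -0.111,  0.079]), 6)
(array([0.5454, 0.217 , 0.0558]), 2, [[1.4, -0.2], [0.8, 0.2]]) (array([0.5614, 0.3697, 0.058 ]), 2, [[1.2, -0.9], [1.0, 0.4]])
sc [177.1, 331.0] [115, 273, 124, 111, 700]
sd [299.9, 161.4] [293, 150, 14, 22, 24]
```

View pics/v7.png

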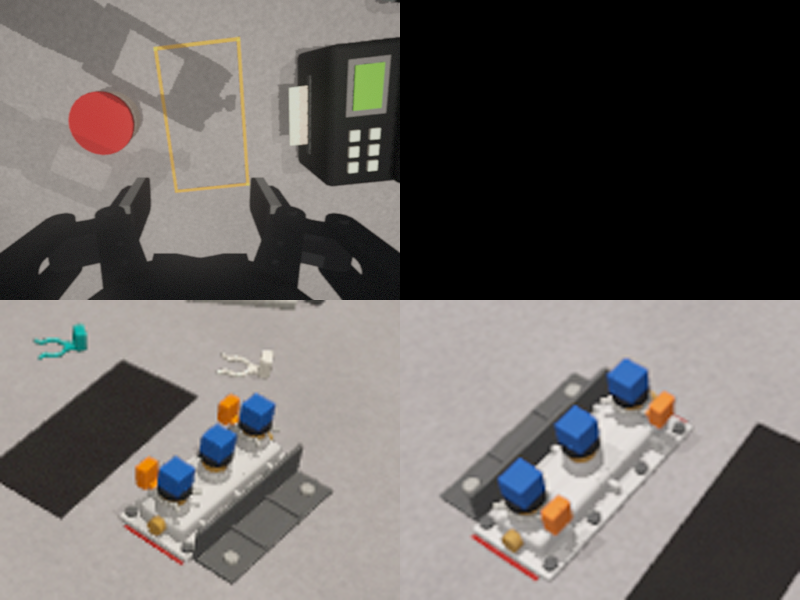

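Both clips are home and level, tabs at (147,473) and (228,410) in the left crop, and the manifold is still flush between the ticks. The wrist view shows the whole yellow outline, which I fit in bench coordinates.

```bash
python3 - <<'E'
from h import *
import pickle
w,sc,sd=pickle.load(open('v7.pkl','rb'))
for n,i,lim in(('w',w,240),('sc',sc,383),('sd',sd,383)):
    h=cv2.cvtColor(i['color'],cv2.COLOR_RGB2HSV).astype(int)
    m=(h[...,0]>15)&(h[...,0]<30)&(h[...,1]>80)&(h[...,2]>110)
    v,u=np.nonzero(m);P=np.array([onz(i,a,b,0)[:2] for a,b in zip(u,v) if b<lim])
    P=P[(P[:,1]<-.14)&(P[:,1]>-.46)&(P[:,0]>.46)&(P[:,0]<.68)]
    print(n,len(P),cv2.minAreaRect(P.astype(np.float32)))
    # fit each side: median offsets in rotated frame, refine
    if n!='w':continue
    def f(p):
        c,s=np.cos(p[2]),np.sin(p[2]);d=P-p[:2];X=abs(d@[c,s]);Y=abs(d@[-s,c])
        return np.minimum(abs(X-p[3]),abs(Y-p[4]))
    s=least_squares(f,[.572,-.296,.11,.067,.127],loss='soft_l1',f_scale=.002);print(np.round(s.x,4),np.abs(f(s.x)).mean())
E
```

```text
w 2428 ((0.5691106915473938, -0.2971929907798767), (0.14277148246765137, 0.26280754804611206), 6.052501201629639)
[ 0.569  -0.2968  0.1047  0.068   0.1277] 0.0015596321336850127
sc 947 ((0.5670983195304871, -0.2984296679496765), (0.14356186985969543, 0.26333191990852356), 5.961341381072998)
sd 337 ((0.5713737607002258, -0.29887449741363525), (0.14334286749362946, 0.2652994394302368), 6.084600448608398)
```

{"api": "carry_out", "payload": {"targets": [{"x": 0.003,"y": 0.05,"z": 0,"wx": 0,"wy": 0,"wz": -0.01,"gripper": 0.06},{"x": 0.003,"y": 0.05,"z": 0,"wx": 0,"wy": 0,"wz": -0.01,"gripper": 0.06},{"x": 0.003,"y": 0.05,"z": 0,"wx": 0,"wy": 0,"wz": -0.01,"gripper": 0.06},{"x": 0.003,"y": 0.05,"z": 0,"wx": 0,"wy": 0,"wz": -0.01,"gripper": 0.06},{"x": 0.003,"y": 0.05,"z": 0,"wx": 0,"wy": 0,"wz": -0.01,"gripper": 0.06},{"x": 0.003,"y": 0.05,"z": -0.01,"wx": 0,"wy": 0,"wz": -0.01,"gripper": 0.06},{"x": 0.003,"y": 0.05,"z": -0.02,"wx": 0,"wy": 0,"wz": -0.01,"gripper": 0.06},{"x": 0.003,"y": 0.05,"z": -0.02,"wx": 0,"wy": 0,"wz": -0.01,"gripper": 0.06},{"x": 0.003,"y": 0.05,"z": -0.02,"wx": 0,"wy": 0,"wz": -0.01,"gripper": 0.06},{"x": 0.003,"y": 0.05,"z": -0.03,"wx": 0,"wy": 0,"wz": -0.01,"gripper": 0.06},{"x": 0,"y": 0.05,"z": -0.02,"wx": 0,"wy": 0,"wz": -0.005,"gripper": 0.06},{"x": 0,"y": 0.035,"z": -0.02,"wx": 0,"wy": 0,"wz": 0,"gripper": 0.06},{"x": 0,"y": 0,"z": 0,"wx": 0,"wy": 0,"wz": 0,"gripper": 0.06},{"x": 0,"y": 0,"z": 0,"wx": 0,"wy": 0,"wz": 0,"gripper": 0.06}], "grip_force": 60}}

```text
clock: 27.7
position: [0.5919, 0.2977, 0.1626]
tool_rot: [3.141, 0.0, 1.466]
ft_force: [-0.0, 0.5, 0.2]
gripper_width: 0.0601
finger_force: 0.0
```

```bash
python3 - <<'E'
from h import *
st();sc=snap('scene');sd=snap('side')
for i in([sc,sd],[sc],[sd]):print(fitman(i,np.array([.5905,.2905,-.11,.079]),.079))
E
```

```text
st 27.7 [0.5919 0.2977 0.1626] [3.1409e+00 2.0000e-04 1.4663e+00] [-0.   0.5  0.2] 0.0601
(array([ 0.59157555,  0.29052712, -0.12035445,  0.079     ]), 6, [[0.7, -0.2], [1.0, -0.3], [1.0, -0.6], [1.1, -0.5], [1.0, -0.4], [0.7, -0.3]])
(array([ 0.59001239,  0.28775973, -0.1152226 ,  0.079     ]), 3, [[-0.2, 0.2], [0.0, 0.0], [-0.1, -0.4]])
(array([ 0.59278588,  0.29229388, -0.11827552,  0.079     ]), 3, [[0.2, -0.2], [0.1, -0.0], [-0.1, 0.1]])
```

{"api": "carry_out", "payload": {"targets": [{"x": 0,"y": -0.005,"z": -0.035,"wx": 0,"wy": 0,"wz": -0.006,"gripper": 0.06},{"x": 0,"y": 0,"z": -0.035,"wx": 0,"wy": 0,"wz": 0,"gripper": 0.06},{"x": 0,"y": 0,"z": 0,"wx": 0,"wy": 0,"wz": 0,"gripper": 0.06},{"x": 0,"y": 0,"z": 0,"wx": 0,"wy": 0,"wz": 0,"gripper": 0.026},{"x": 0,"y": 0,"z": 0,"wx": 0,"wy": 0,"wz": 0,"gripper": 0.026},{"x": 0,"y": 0,"z": 0,"wx": 0,"wy": 0,"wz": 0,"gripper": 0.026},{"x": -0.005,"y": 0,"z": 0,"wx": 0,"wy": 0,"wz": 0,"gripper": 0.026},{"x": -0.01,"y": 0,"z": 0,"wx": 0,"wy": 0,"wz": 0,"gripper": 0.026},{"x": -0.005,"y": 0,"z": 0,"wx": 0,"wy": 0,"wz": 0,"gripper": 0.026},{"x": 0,"y": 0,"z": 0,"wx": 0,"wy": 0,"wz": 0,"gripper": 0.026}]}}

```text
clock: 29.05
position: [0.5743, 0.2931, 0.0944]
tool_rot: [3.135, -0.003, 1.459]
ft_force: [3.3, 0.6, 7.1]
gripper_width: 0.0283
finger_force: 60.2
```

{"api": "carry_out", "payload": {"targets": [{"x": 0,"y": -0.015,"z": 0,"wx": 0,"wy": 0,"wz": 0,"gripper": 0.026},{"x": 0,"y": -0.03,"z": 0,"wx": 0,"wy": 0,"wz": 0.01,"gripper": 0.026},{"x": 0,"y": -0.03,"z": 0,"wx": 0,"wy": 0,"wz": 0.01,"gripper": 0.026},{"x": 0,"y": -0.03,"z": 0,"wx": 0,"wy": 0,"wz": 0.01,"gripper": 0.026},{"x": 0,"y": -0.03,"z": 0,"wx": 0,"wy": 0,"wz": 0.01,"gripper": 0.026},{"x": 0,"y": -0.03,"z": 0,"wx": 0,"wy": 0,"wz": 0.01,"gripper": 0.026},{"x": 0,"y": -0.03,"z": 0,"wx": 0,"wy": 0,"wz": 0.01,"gripper": 0.026},{"x": 0,"y": -0.03,"z": 0,"wx": 0,"wy": 0,"wz": 0.01,"gripper": 0.026},{"x": 0,"y": -0.03,"z": 0,"wx": 0,"wy": 0,"wz": 0.01,"gripper": 0.026},{"x": 0,"y": -0.03,"z": 0,"wx": 0,"wy": 0,"wz": 0.01,"gripper": 0.026},{"x": 0,"y": -0.03,"z": 0,"wx": 0,"wy": 0,"wz": 0.01,"gripper": 0.026},{"x": 0,"y": -0.03,"z": 0,"wx": 0,"wy": 0,"wz": 0.01,"gripper": 0.026},{"x": 0,"y": -0.03,"z": 0,"wx": 0,"wy": 0,"wz": 0.01,"gripper": 0.026},{"x": 0,"y": 0,"z": 0,"wx": 0,"wy": 0,"wz": 0,"gripper": 0.026}]}}

```text
clock: 30.8
position: [0.5736, -0.0852, 0.0943]
tool_rot: [3.137, 0.003, 1.578]
ft_force: [-0.8, -6.9, 10.9]
gripper_width: 0.0284
finger_force: 60.6
```

```bash
python3 - <<'E'
from h import *
st();s=r.read_state()['position'];sc=snap('scene');sd=snap('side')
print(fitman([sc,sd],np.array([s[0]-.002,s[1]-.002,.01,.079])))
E
```

```text
st 30.8 [ 0.5736 -0.0852  0.0943] [3.1372e+00 3.0000e-03 1.5782e+00] [-0.8 -6.9 10.9] 0.0284
(array([ 0.57325477, -0.08630987,  0.00966031,  0.07828734]), 5, [[1.3, -0.1], [3.3, -0.8], [-1.6, 2.9], [1.5, -0.4], [0.5, -0.1]])
```

{"api": "carry_out", "payload": {"targets": [{"x": 0,"y": -0.025,"z": 0,"wx": 0,"wy": 0,"wz": 0.01,"gripper": 0.026},{"x": -0.001,"y": -0.03,"z": 0,"wx": 0,"wy": 0,"wz": 0.015,"gripper": 0.026},{"x": -0.001,"y": -0.03,"z": 0,"wx": 0,"wy": 0,"wz": 0.015,"gripper": 0.026},{"x": -0.001,"y": -0.03,"z": 0,"wx": 0,"wy": 0,"wz": 0.015,"gripper": 0.026},{"x": 0,"y": -0.03,"z": 0,"wx": 0,"wy": 0,"wz": 0.015,"gripper": 0.026},{"x": 0,"y": -0.03,"z": 0,"wx": 0,"wy": 0,"wz": 0.015,"gripper": 0.026},{"x": -0.001,"y": -0.02,"z": 0,"wx": 0,"wy": 0,"wz": 0.01,"gripper": 0.026},{"x": 0,"y": -0.015,"z": 0,"wx": 0,"wy": 0,"wz": 0,"gripper": 0.026},{"x": 0,"y": 0,"z": 0,"wx": 0,"wy": 0,"wz": 0,"gripper": 0.026},{"x": 0,"y": 0,"z": 0,"wx": 0,"wy": 0,"wz": 0,"gripper": 0.026}]}}

```text
clock: 32.15
position: [0.5692, -0.2931, 0.0944]
tool_rot: [3.138, 0.002, 1.673]
ft_force: [-0.1, 0.1, 9.1]
gripper_width: 0.0281
finger_force: 60.5
```

```bash
python3 - <<'E'
from h import *
st();s=r.read_state()['position'];sc=snap('scene');sd=snap('side')
for i in([sc,sd],[sc],[sd]):print(fitman(i,np.array([s[0]-.001,s[1]-.001,.105,.079])))
E
```

```text
st 32.15 [ 0.5692 -0.2931  0.0944] [3.1384e+00 1.6000e-03 1.6732e+00] [-0.1  0.1  9.1] 0.0281
(array([ 0.56710034, -0.29653494,  0.09919344,  0.07593649]), 5, [[-0.0, 0.4], [3.1, -1.4], [-0.1, 0.6], [1.8, 0.0], [1.1, 0.3]])
(array([ 0.56820949, -0.29725029,  0.10475366,  0.07916574]), 3, [[-0.1, 0.4], [3.0, -1.6], [-0.2, 0.2]])
(array([ 0.5698201 , -0.29343011,  0.10470592,  0.07716653]), 2, [[0.6, -0.0], [0.0, 0.3]])
```

In place within about 3 mm. Release, lift away and check.

{"api": "carry_out", "payload": {"targets": [{"x": 0,"y": 0,"z": 0,"wx": 0,"wy": 0,"wz": 0,"gripper": 0.04},{"x": 0,"y": 0,"z": 0,"wx": 0,"wy": 0,"wz": 0,"gripper": 0.06},{"x": 0,"y": 0,"z": 0,"wx": 0,"wy": 0,"wz": 0,"gripper": 0.06},{"x": 0,"y": 0,"z": 0.04,"wx": 0,"wy": 0,"wz": 0,"gripper": 0.06},{"x": 0,"y": 0,"z": 0.05,"wx": 0,"wy": 0,"wz": 0,"gripper": 0.06},{"x": 0,"y": 0,"z": 0.06,"wx": 0,"wy": 0,"wz": -0.05,"gripper": 0.06},{"x": 0,"y": 0,"z": 0.06,"wx": 0,"wy": 0,"wz": -0.05,"gripper": 0.06},{"x": 0,"y": 0,"z": 0,"wx": 0,"wy": 0,"wz": 0,"gripper": 0.06},{"x": 0,"y": 0,"z": 0,"wx": 0,"wy": 0,"wz": 0,"gripper": 0.06}]}}

```text
clock: 33.38
position: [0.5679, -0.2925, 0.3011]
tool_rot: [-3.14, -0.001, 1.574]
ft_force: [-0.3, -0.0, -0.4]
gripper_width: 0.0601
finger_force: 0.0
```

```bash
python3 - <<'E'
from h import *
st();w=snap('wrist');sc=snap('scene');sd=snap('side')
for i in([sc,sd],[sc],[sd],[w]):print([np.round(x,4) for x in fitman(i,np.array([.569,-.296,.105,.079]),.079)[:2]])
A=cv2.resize(w['color'][:,:,::-1],(400,300),interpolation=2);B=[]
for i in(sc,sd):
    u,v=proj(i,[.57,-.29,.055]).astype(int);u=max(u,90);v=min(v,384-68);B.append(cv2.resize(i['color'][v-68:v+68,u-90:u+90,::-1],(400,300),interpolation=2))
cv2.imwrite('pics/v8.png',np.vstack([np.hstack([A,cv2.resize(sc['color'][:,:,::-1],(400,300))]),np.hstack(B)]))
E
```

```text
st 33.38 [ 0.5679 -0.2925  0.3011] [-3.1404e+00 -8.0000e-04  1.5741e+00] [-0.3 -0.  -0.4] 0.0601
[array([ 0.5684, -0.2963,  0.1048,  0.079 ]), np.int64(6)]
[array([ 0.568 , -0.2966,  0.1047,  0.079 ]), np.int64(3)]
[array([ 0.5691, -0.292 ,  0.105 ,  0.079 ]), np.int64(3)]
[array([ 0.569, -0.296,  0.105,  0.079]), np.int64(2)]
```

View pics/v8.png

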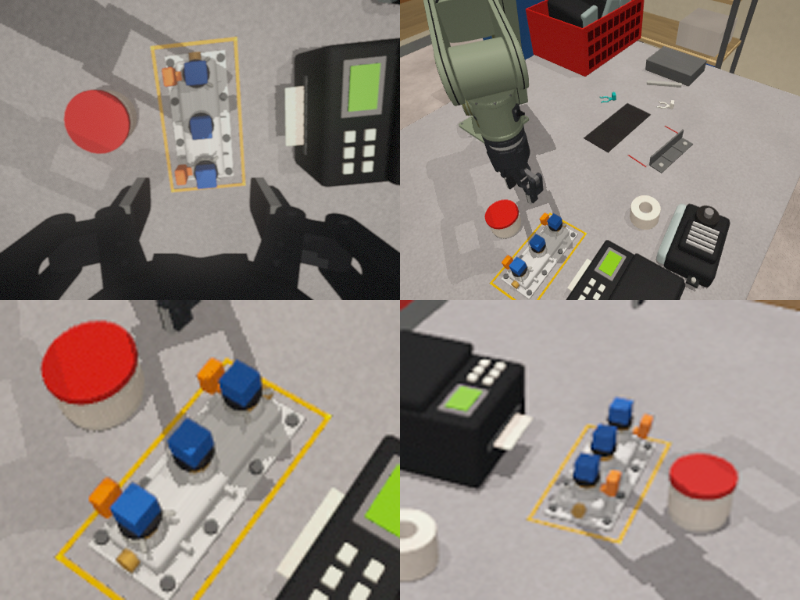

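The manifold stands square inside the outline, at (200,120) in the wrist view, with both clips level and the roll and tub untouched. Handing in.

```bash
python3 -c "
from cell import r
print(r.close_job())"
```

```text
the job is handed in; nothing more can be done
None
```

The job is handed in: I pressed both clips found on the mat home at the stop, in the two end grooves, and the last pictures show the manifold square inside the yellow outline with the clips on and the roll and tub untouched.

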